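# Unload the warm herb jars onto the cooling rail

## Robot

A 6-joint arm with a two-finger parallel gripper is mounted at the origin on the work surface. World frame = base frame: x ahead of the robot, y to its left, z up, the work surface at z = 0. Lengths are in m, angles in rad, forces in N, time in s.
With the tool pointing down it reaches from about 0.325 to 0.85 m from the base axis. Payload 4.4 kg.
Tool frame: the origin (TCP) lies on the mounting face of the last link; the fingertips stand 199 mm ahead of it and the grasp point (between the pads) lies 180 mm ahead of it; z points along the fingers, x is the direction in which the jaws open and shut, and the axes are right-handed (so a half turn about z gives the same grasp; the last joint's range is limited). The gripper opens to 94 mm and grips with 3 to 60 N. Pads are 16 mm wide; open, the fingers measure 119 mm over their backs; the gripper's body (75 mm by 177 mm) begins 78 mm behind the grasp point.
Start: joints at [1.115, 0.207, 1.542, -0, 1.393, -0.15], TCP at [0.173, 0.548, 0.405] pointing down, gripper open.
Joint ranges: [-2.73, 2.73], [-0.86, 2.22], [0.23, 2.46], [-1.11, 4.25], [0.08, 2.63], [-2.82, 2.82]. Speed limits (rad/s): [2.79, 2.79, 3.14, 3.14, 3.14, 3.14].

## Interface

Orientations are given as a 3x3 rotation matrix whose columns are the frame's x, y, z axes.
In Python, from cell import manip gives the robot as it stands.
- The arm moves only by the tool send_rows, never from a script. Its argument "commands" is a list of rows, each an object of numbers: "gripper": the closure, from 0 (fully open) to 1 (shut); "dx", "dy", "dz": the shift along the tool's x, y, z in cm; "ax", "ay", "az": the turn, a rotation vector about the tool's x, y, z in rad. A call has exactly 10 rows; each row is the pose to reach, as a shift and turn from the pose measured when the call began, along the tool's axes at that moment; what a row does not reach only later rows make up. A row lasts 1/10 s, in which the tool goes at most 50 mm and 8.59 degrees, less where a joint would pass 70% of its speed; a pose out of reach is approached as far as the arm can. A call with a gripper value outside its range is refused whole. The fingers move at their own pace and stop on an object; "grip_force" is the grip in N (left out, the last holds). Time passes only in rows, so rows that repeat a pose let the fingers close, or fill a call up. It gives the time, the measured TCP pose, the force and the opening at its end, in the units of the state.
- manip.get_state(): the state, without advancing time (a new reading comes with each control period).
- manip.camera(name): name is "side" or "top"; returns a dict with "frame" (384x512x3 uint8, red, green, blue), "fx", "fy", "cx", "cy" (pixels), "world_from_camera" (4x4, takes a point from camera to world coordinates). Camera axes: x right, y up, looking along -z (the intrinsics and any distortion apply to the point x, -y, -z); pixel columns grow to the right and rows downward; lengths in m; the calibration is good to about 2 mm. A picture is of the moment at which its call begins. There is no depth.
- manip.finish_job(): hands the job in, once; it reports no verdict.
The state is a dict: "time_s": time; "joint_positions": joint angles; "qd": joint speeds; "joint_torque": joint torques, N m; "tool_pos": TCP position; "tcp_rot": TCP orientation; "contact_force": force on the tool from outside, world axes, zero at the start; "wrist_torque": the same for the moment, N m; "width": opening from 0.0 (shut) to 1.0 (fully open).
Only numpy, scipy, OpenCV 4.12 (cv2) and the standard library are available. Lean on these libraries where they do the work, as an engineer would, in place of code of your own. Each camera call takes 0.05 s, during which the arm holds its last target.

## Task

The gold-lidded herb jars have dried on the red zone of the warming plate: push its switch lever right over to the far side (off), then slide the pan with all its jars, without lifting it, onto the blue mark so that it is centred there. Then stand every gold-lidded jar upright on the narrow raised wooden rail, centred across its width, and when all are up slide the empty pan back, again without lifting, so that it is centred on the red mark. Leave the other things on the table where they are.

Things in the scene. Friction and masses are not known exactly. Their poses are not given: they have to be found in the camera images.
- switch (a joint): red toggle lever on the white switch box (box 110 x 85 x 30 mm), about 60 mm long; 0 = on, leaning to the box's own -x side, about towards the robot; 1.0 = off, leaning fully to its +x side, away from the robot. It stays where it is left
- switch_tip (a point): centre of the 26 mm red ball at the lever's end, 60 mm from the hinge (the hinge is 52 mm above the table); its y axis is the hinge direction, parallel to the box's own y axis, and its x axis is the box's x axis when the lever reads 0
- plate: grey and dark steel two-zone warming plate, fixed, 250 (x) x 540 (y) mm, top 40 mm above the table; origin under its centre
- hot_mark: red zone of the plate: red ring 121 mm outer and 107 mm inner radius with a red dot, flat on the plate's top; origin at its centre on the plate's top
- cool_mark: blue zone of the plate: same ring in blue; origin at its centre on the plate's top
- pan: low round aluminium pan, loose, outer radius 104 mm, 34 mm high, wall and floor 4 mm; two loop handles on its own +y and -y sides: each a round bar 11 mm thick and 70 mm long parallel to the pan's x axis, 146 mm from the pan's centre and 30 mm above its underside, with 36 mm free between bar and wall; origin at the centre of its underside
- rail_top (a point): centre of the top face of the fixed wooden rail: 34 mm wide (its x), 360 mm long (its y), top 110 mm above the table, open beneath, on two posts
- jar1: closed hexagonal green glass jar with a gold lid and paper label (three to five such jars are present, in the pan at the start; None if absent): 48 mm across flats, 55 mm across corners, 76 mm high, lid 50 mm in diameter over the top 15 mm; origin at the centre of its underside, z up
- jar2: closed hexagonal green glass jar with a gold lid and paper label (three to five such jars are present, in the pan at the start; None if absent): 48 mm across flats, 55 mm across corners, 76 mm high, lid 50 mm in diameter over the top 15 mm; origin at the centre of its underside, z up
- jar3: closed hexagonal green glass jar with a gold lid and paper label (three to five such jars are present, in the pan at the start; None if absent): 48 mm across flats, 55 mm across corners, 76 mm high, lid 50 mm in diameter over the top 15 mm; origin at the centre of its underside, z up
- jar4: closed hexagonal green glass jar with a gold lid and paper label (three to five such jars are present, in the pan at the start; None if absent): 48 mm across flats, 55 mm across corners, 76 mm high, lid 50 mm in diameter over the top 15 mm; origin at the centre of its underside, z up
- jar5: closed hexagonal green glass jar with a gold lid and paper label (three to five such jars are present, in the pan at the start; None if absent): 48 mm across flats, 55 mm across corners, 76 mm high, lid 50 mm in diameter over the top 15 mm; origin at the centre of its underside, z up
- cup: red drinking cup, radius 36 mm, 85 mm high, a bystander; origin under its centre
- oil_bottle: amber bottle, radius 26 mm, 140 mm high, a bystander; origin under its centre
- empty_jar: open clear hexagonal jar, 68 mm high, a bystander; origin under its centre
- black_jar: reddish-brown jar with a black lid, 73 mm high, a bystander; origin under its centre
- spoon: wooden spoon 200 mm long, lying in front of the plate, a bystander; lies along its own x

How it is judged:
On the way, in this order (a step that is already met when the one before it is completed fails the run):
1. the plate is switched off: lever pushed over past 0.85 (value of joint switch above 0.85 rad), for 0.2 s.
2. the pan, with every jar still in it, stands within 20 mm of the centre of the blue mark (horizontal distance between pan and cool_mark below 0.02 m and height (world z) of pan below 0.046 m and linear speed of pan below 0.03 m/s and horizontal distance between each of jar1, jar2, jar3, jar4, jar5 and pan below 0.1 m and z of each of jar1, jar2, jar3, jar4, jar5 in the frame of pan below 0.03 m), for 0.3 s.
3. every jar stands upright on the rail, let go (x of jar1 in the frame of rail_top between -0.015 and 0.015 m and y of jar1 in the frame of rail_top between -0.18 and 0.18 m and z of jar1 in the frame of rail_top between -0.006 and 0.008 m and angle between each of jar1, jar2, jar3, jar4, jar5's own z axis and vertical below 0.12 rad and linear speed of each of jar1, jar2, jar3, jar4, jar5 below 0.03 m/s and contact force between each of jar1, jar2, jar3, jar4, jar5 and the fingers below 0.05 N and x of jar2 in the frame of rail_top between -0.015 and 0.015 m and y of jar2 in the frame of rail_top between -0.18 and 0.18 m and z of jar2 in the frame of rail_top between -0.006 and 0.008 m and x of jar3 in the frame of rail_top between -0.015 and 0.015 m and y of jar3 in the frame of rail_top between -0.18 and 0.18 m and z of jar3 in the frame of rail_top between -0.006 and 0.008 m and x of jar4 in the frame of rail_top between -0.015 and 0.015 m and y of jar4 in the frame of rail_top between -0.18 and 0.18 m and z of jar4 in the frame of rail_top between -0.006 and 0.008 m and x of jar5 in the frame of rail_top between -0.015 and 0.015 m and y of jar5 in the frame of rail_top between -0.18 and 0.18 m and z of jar5 in the frame of rail_top between -0.006 and 0.008 m), for 0.3 s.
4. the empty pan stands within 20 mm of the centre of the red mark (horizontal distance between pan and hot_mark below 0.02 m and height (world z) of pan below 0.046 m and linear speed of pan below 0.03 m/s), for 0.3 s.
At the end, for the whole second after the job is handed in: the lever is past 0.85 (off), the pan rests flat on the plate within 20 mm of the centre of the red mark, and every jar present stands upright (within 0.12 rad), still and released on the rail with its centre within 15 mm of the rail's centre line (all of step 3 and all of step 4 and value of joint switch above 0.85 rad); the robot touches nothing.
It fails at once if the pan is lifted more than 15 mm off the plate (height (world z) of pan above 0.055 m).
It fails at once if a bystander (cup, bottle, clear jar, black-lidded jar, spoon) is moved more than 40 mm (distance of any of cup, oil_bottle, empty_jar, black_jar, spoon from where it was at the start of the episode above 0.04 m).
Of jar1, jar2, jar3, jar4, jar5 only 3 to 5 are there at a start; the rules pass over those that are not, and their reading is None.
At some moment in a run one of pan may be knocked a few centimetres aside while the robot is not near it.
It also fails if it takes over 210 s, if anything falls off the work surface, if the arm or the gripper's body presses on something with over 40 N, if the wrist force passes 120 N, or if a joint passes its speed limit or range.

## Working session

There is one attempt and no reset: what is moved stays moved. The work goes in short steps, Python scripts to look and compute and a tool call to move; the robot and the scene stay as the last step left them, time stands still between calls to the robot, and variables do not carry over. Pictures are saved under pics/ and viewed, and the job is handed in when it is done.

Besides the shell and the picture viewer there is one more tool, called after "Call:" as name([rows], argument=value, ...), one row to a line, values as JSON. send_rows: Moves the arm, as the interface text tells. Its arguments: {"type":"object","properties":{"commands":{"type":"array","items":{"type":"object","properties":{"gripper":{"type":"number"},"dx":{"type":"number"},"dy":{"type":"number"},"dz":{"type":"number"},"ax":{"type":"number"},"ay":{"type":"number"},"az":{"type":"number"}}}},"grip_force":{"type":"number"}},"required":["commands"]}

```bash
ls; mkdir -p pics
python3 - <<'E'
from cell import manip
import cv2,json
s=manip.get_state(); print(s)
for n in("side","top"):
    c=manip.camera(n); cv2.imwrite(f"pics/{n}0.png",cv2.resize(c["frame"][:,:,::-1],None,fx=1.5,fy=1.5,interpolation=cv2.INTER_CUBIC))
    print(n,{k:v for k,v in c.items() if k!="frame"})
E
```

```text
pics
{'time_s': 0.0, 'joint_positions': array([ 1.11451175e+00,  2.07419429e-01,  1.54294021e+00, -7.83627538e-06,
        1.39349524e+00, -1.50479121e-01]), 'qd': array([-2.09304916e-03,  3.92822855e-04, -1.87963358e-03,  6.86978689e-04,
       -1.64447664e-03, -4.02880624e-05]), 'joint_torque': array([-1.98828866e-04, -3.70863640e+01, -2.81426686e+01,  6.99399761e-02,
        3.61751276e-02, -1.69274963e-04]), 'tool_pos': array([0.17295064, 0.54799655, 0.40349715]), 'tcp_rot': array([[ 3.01058926e-01,  9.53605025e-01, -9.89847712e-04],
       [ 9.53602913e-01, -3.01060371e-01, -2.03418818e-03],
       [-2.23781599e-03, -3.31511153e-04, -9.99997441e-01]]), 'contact_force': array([-0.69578573,  0.26882514,  0.35284074]), 'wrist_torque': array([ 0.0032018 ,  0.00563581, -0.02291502]), 'width': 0.997075355712906}
side {'fx': 478.35738185291905, 'fy': 478.35738185291905, 'cx': 254.85641441303318, 'cy': 191.5824622778042, 'world_from_camera': array([[ 0.83259368,  0.42070969, -0.36026534,  0.02768796],
       [-0.55381348,  0.64272291, -0.52933722, -0.68662092],
       [ 0.00885349,  0.64024263,  0.76812173,  1.10451037],
       [ 0.        ,  0.        ,  0.        ,  1.        ]])}
top {'fx': 465.391186419997, 'fy': 465.391186419997, 'cx': 259.5161031414021, 'cy': 187.18967514012348, 'world_from_camera': array([[ 0.0282882 ,  0.99901105, -0.03430308,  0.46559164],
       [-0.99957062,  0.02853296,  0.00666672, -0.00823826],
       [ 0.0076389 ,  0.03409976,  0.99938924,  1.54067975],
       [ 0.        ,  0.        ,  0.        ,  1.        ]])}
```

View pics/side0.png

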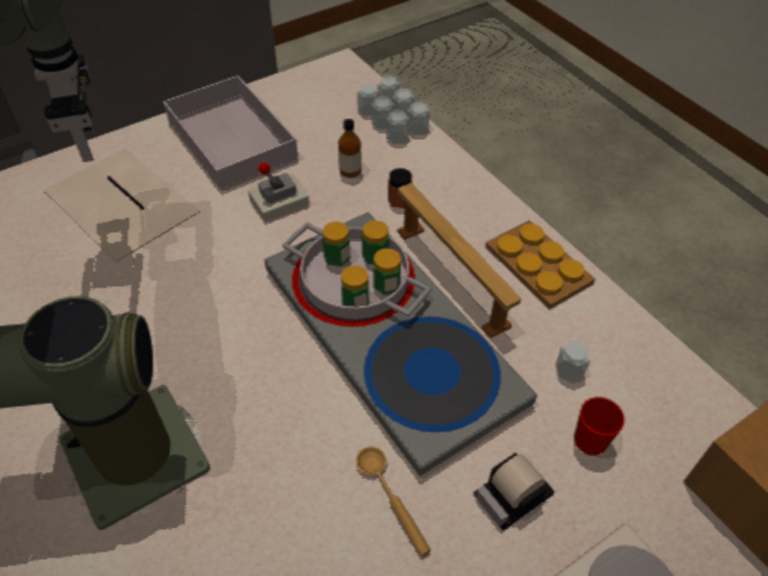

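View pics/top0.png

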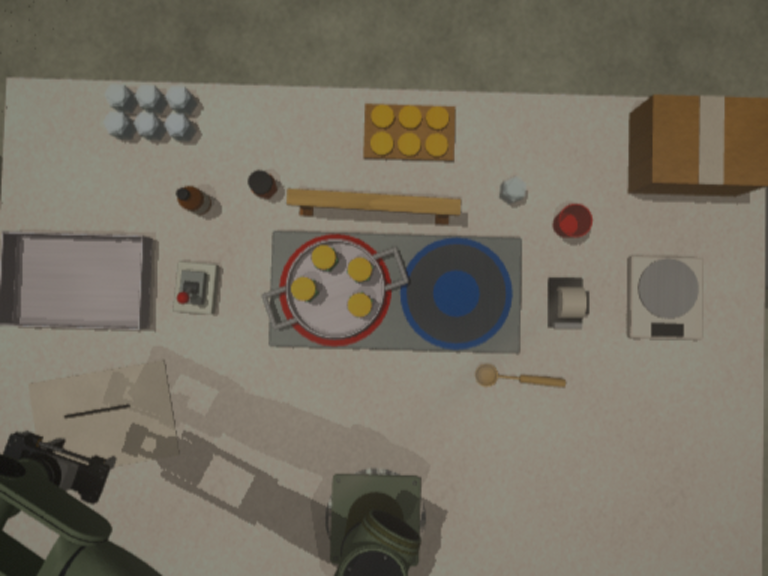

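The pictures show four gold-lidded jars in the pan on the red zone, with the lever leaning towards the robot. The black-lidded jar stands close to the rail's left end.

```bash
cat > h.py <<'E'
from cell import manip
import cv2,numpy as np
def cam(n):
    c=manip.camera(n); return c
def ray(c,u,v):
    T=c["world_from_camera"]; d=T[:3,:3]@np.array([(u-c["cx"])/c["fx"],-(v-c["cy"])/c["fy"],-1.]); return T[:3,3],d
def pt(c,u,v,z):
    o,d=ray(c,u,v); return (o+d*(z-o[2])/d[2])
def pix(c,p):
    T=c["world_from_camera"]; q=T[:3,:3].T@(np.array(p)-T[:3,3]); return np.array([c["cx"]+c["fx"]*q[0]/-q[2],c["cy"]-c["fy"]*q[1]/-q[2]])
def crop(c,u0,v0,u1,v1,s,name):
    im=c["frame"][v0:v1,u0:u1,::-1]; cv2.imwrite("pics/"+name,cv2.resize(im,None,fx=s,fy=s,interpolation=cv2.INTER_CUBIC))
def hsv(c): return cv2.cvtColor(c["frame"],cv2.COLOR_RGB2HSV)
def blobs(m,amin=30):
    n,l,st,ce=cv2.connectedComponentsWithStats(m.astype(np.uint8))
    return [(st[i,4],ce[i],l==i) for i in range(1,n) if st[i,4]>=amin]
E
python3 - <<'E'
from h import *
for n in("top","side"):
    c=cam(n); H=hsv(c); h,s,v=[H[...,i].astype(int) for i in range(3)]
    gold=(h>17)&(h<28)&(s>180)&(v>110)
    red=((h<6)|(h>174))&(s>170)&(v>60)
    blue=(h>95)&(h<120)&(s>150)
    for nm,m,z in(("gold",gold,.12),("red",red,.04),("blue",blue,.04)):
        for a,ce,mm in blobs(m,12):
            print(n,nm,a,ce.round(1),pt(c,*ce,z).round(4))
    if n=="top":
        crop(c,100,100,360,260,3,"t1.png")
    else: crop(c,150,90,370,300,3,"s1.png") or crop(c,230,60,380,230,4,"s2.png")
E
```

```text
top gold 174 [254.6  77. ] [0.8534 0.0069 0.12  ]
top gold 176 [272.9  77.4] [ 0.8537 -0.0493  0.12  ]
top gold 173 [291.   78.2] [ 0.8529 -0.1053  0.12  ]
top gold 176 [254.1  95. ] [0.7973 0.0069 0.12  ]
top gold 170 [272.4  95.6] [ 0.7973 -0.0492  0.12  ]
top gold 169 [290.6  96.2] [ 0.7971 -0.1053  0.12  ]
top gold 88 [216.6 169.9] [0.5635 0.115  0.12  ]
top gold 143 [239.7 179. ] [0.5376 0.0436 0.12  ]
top gold 78 [241.2 202.8] [0.465  0.0367 0.12  ]
top red 106 [379.  149.5] [ 0.6503 -0.4019  0.04  ]
top red 164 [212.6 167.1] [0.5776 0.1351 0.04  ]
top red 34 [256.3 180.3] [ 0.5391 -0.0071  0.04  ]
top red 196 [231.6 219.6] [0.4104 0.0686 0.04  ]
top red 25 [121. 198.] [0.4696 0.4262 0.04  ]
top red 40 [189.9 204. ] [0.4567 0.2043 0.04  ]
top blue 628 [303.6 195.2] [ 0.4953 -0.1613  0.04  ]
side gold 149 [249.6 153. ] [0.5569 0.1203 0.12  ]
side gold 147 [223.2 153.8] [0.4916 0.1588 0.12  ]
side gold 137 [354.  154.6] [ 0.8042 -0.049   0.12  ]
side gold 153 [339.7 162. ] [ 0.751  -0.0489  0.12  ]
side gold 148 [366.9 166.4] [ 0.8039 -0.1039  0.12  ]
side gold 181 [257.7 171.9] [0.5355 0.0467 0.12  ]
side gold 163 [352.6 174.2] [ 0.7506 -0.1041  0.12  ]
side gold 155 [380.5 178.6] [ 0.8042 -0.1586  0.12  ]
side gold 176 [235.9 183.6] [0.4621 0.0435 0.12  ]
side gold 175 [366.1 186.8] [ 0.7508 -0.1592  0.12  ]
side red 48 [175.6 111.6] [0.4979 0.4837 0.04  ]
side red 369 [219.9 204.3] [0.4182 0.0621 0.04  ]
side red 23 [273.9 180.2] [0.5983 0.0527 0.04  ]
side red 57 [271.  196.2] [0.5563 0.0071 0.04  ]
side red 900 [398.4 283.1] [ 0.6626 -0.3988  0.04  ]
side blue 967 [288.3 252.1] [ 0.4859 -0.173   0.04  ]
side blue 911 [287.6 247. ] [ 0.4939 -0.1593  0.04  ]
```

View pics/t1.png

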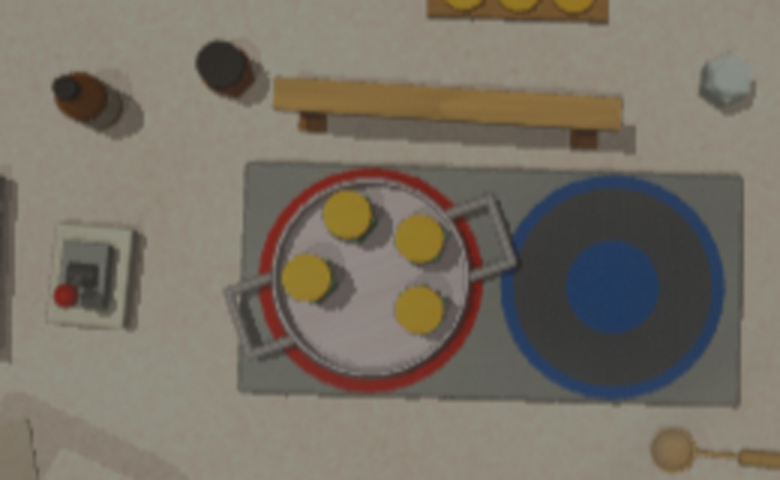

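View pics/s1.png

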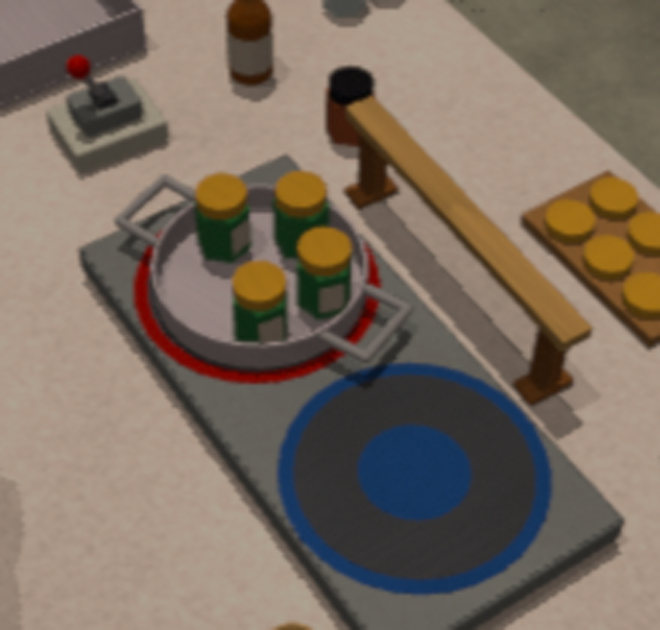

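Run:
```python
from h import *
from scipy.optimize import least_squares
def fitc(P,r=None):
    P=np.array(P)
    f=lambda x:np.hypot(P[:,0]-x[0],P[:,1]-x[1])-x[2]
    r=least_squares(f,[*P.mean(0)[:2],.1],loss='soft_l1',f_scale=.003); return r.x.round(4)
for n in("top","side"):
    c=cam(n); H=hsv(c); h,s,v=[H[...,i].astype(int) for i in range(3)]
    blue=(h>95)&(h<125)&(s>120)
    ct=max(cv2.findContours(blue.astype(np.uint8),0,1)[0],key=cv2.contourArea)[:,0]
    print(n,"cool",fitc([pt(c,*p,.04) for p in ct]))
    red=((h<6)|(h>174))&(s>150)&(v>50)
    ys,xs=np.nonzero(red); P=np.array([pt(c,x,y,.04) for x,y in zip(xs,ys)])
    d=np.hypot(P[:,0]-.495,P[:,1]-.1); k=(d<.15)&(d>.07); print(n,"hot mid",fitc(P[k]))
    # ball
    for a,ce,m in blobs(red,12):
        if (n=="top" and ce[0]<140) or (n=="side" and ce[1]<130):
            print("ball",ce); o,dd=ray(c,*ce); dd/=np.linalg.norm(dd)
            globals()[n]=(o,dd)
(o1,d1),(o2,d2)=top,side
A=np.stack([d1,-d2],1); t=np.linalg.lstsq(A,o2-o1,rcond=None)[0]; print("ball",o1+d1*t[0],o2+d2*t[1])
c=cam("top"); q=lambda x,y,z:pt(c,100+x/3-.33,100+y/3-.33,z).round(4)
print("rail",[q(*p,.11) for p in((275,78),(275,109),(622,96),(622,129))])
print("plate",[q(*p,.04) for p in((246,163),(238,393),(742,175),(739,405))])
a=q(504,230,.07);b=q(239,321,.07); print("handles",a,b,(a+b)/2,np.linalg.norm(a-b))
print("lids",[q(*p,.118) for p in((347,215),(419,239),(306,278),(419,310))])
print("box",[q(*p,.03) for p in((57,221),(47,325),(135,230),(127,328))])
```

```text
top cool [ 0.495  -0.1613  0.0472]
top hot mid [0.4965 0.0983 0.1143]
ball [121.36842105 197.92105263]
side cool [ 0.4938 -0.1591  0.1183]
side hot mid [0.4955 0.1024 0.1147]
ball [175.58490566 111.67924528]
ball [0.46968835 0.40485546 0.10972839] [0.46669248 0.40647654 0.11018779]
rail [array([0.6986, 0.1979, 0.11  ]), array([0.6666, 0.1969, 0.11  ]), array([ 0.6905, -0.1597,  0.11  ]), array([ 0.6564, -0.1605,  0.11  ])]
plate [array([0.6171, 0.2362, 0.04  ]), array([0.37  , 0.2363, 0.04  ]), array([ 0.6197, -0.2988,  0.04  ]), array([ 0.3721, -0.301 ,  0.04  ])]
handles [ 0.5512 -0.0429  0.07  ] [0.4474 0.233  0.07  ] [0.4993  0.09505 0.07   ] 0.2947800027138883
lids [array([0.5591, 0.1188, 0.118 ]), array([0.5367, 0.0447, 0.118 ]), array([0.4937, 0.1585, 0.118 ]), array([0.4644, 0.0425, 0.118 ])]
box [array([0.5493, 0.4397, 0.03  ]), array([0.4368, 0.4461, 0.03  ]), array([0.542 , 0.3552, 0.03  ]), array([0.436 , 0.3599, 0.03  ])]
```

```bash
cat > plan.py <<'E'
import sys
from h import *
from scipy.spatial.transform import Rotation as Rt
def plan(x,y,z,yaw):
    """grasp point target (x,y,z), tool-x yaw deg (mod 180)"""
    s=manip.get_state(); R0=s["tcp_rot"]; p0=s["tool_pos"]
    cur=np.degrees(np.arctan2(R0[1,0],R0[0,0])); 
    yaw=cur+((yaw-cur+90)%180-90)
    a=np.radians(yaw); R=np.array([[np.cos(a),np.sin(a),0],[np.sin(a),-np.cos(a),0],[0,0,-1]])
    d=R0.T@(np.array([x,y,z+.18])-p0)*100
    rv=Rt.from_matrix(R0.T@R).as_rotvec()
    q1=np.arctan2(y,x)
    print("dx dy dz",d.round(2),"a",rv.round(3),"dist cm",np.linalg.norm(d).round(1),"q6~",(q1-a).round(2),"q6now",s["joint_positions"][5].round(2))
def st():
    s=manip.get_state(); R=s["tcp_rot"]
    print("t",round(s["time_s"],2),"gp",(s["tool_pos"]+R[:,2]*.18).round(4),"yaw",np.degrees(np.arctan2(R[1,0],R[0,0])).round(1),"F",s["contact_force"].round(1),"w",round(s["width"]*94,1))
if __name__=="__main__":
    st()
    if len(sys.argv)>4: plan(*map(float,sys.argv[1:5]))
E
python3 plan.py .420 .406 .115 86.5
```

```text
t 0.35 gp [0.173  0.5482 0.2244] yaw 72.5 F [ 0.3 -0.7 -0.2] w 94.0
dx dy dz [-6.13 27.83 10.94] a [-0.     0.001 -0.245] dist cm 30.5 q6~ -0.74 q6now -0.15
```

Call:
send_rows([
  {"gripper": 1, "dx": -0.8, "dy": 3.5, "dz": 1.4, "az": -0.03},
  {"gripper": 1, "dx": -1.6, "dy": 7, "dz": 2.8, "az": -0.06},
  {"gripper": 1, "dx": -2.4, "dy": 11, "dz": 4.2, "az": -0.1},
  {"gripper": 1, "dx": -3.2, "dy": 14.5, "dz": 5.6, "az": -0.13},
  {"gripper": 1, "dx": -4, "dy": 18, "dz": 7, "az": -0.16},
  {"gripper": 1, "dx": -4.8, "dy": 22, "dz": 8.4, "az": -0.2},
  {"gripper": 1, "dx": -5.5, "dy": 25, "dz": 9.8, "az": -0.22},
  {"gripper": 1, "dx": -6.1, "dy": 27.8, "dz": 10.9, "az": -0.245},
  {"gripper": 1, "dx": -6.1, "dy": 27.8, "dz": 10.9, "az": -0.245},
  {"gripper": 1, "dx": -6.1, "dy": 27.8, "dz": 10.9, "az": -0.245},
], grip_force=30)

```text
schema error: expected keys gripper, dx, dy, dz, ax, ay, az
```

```bash
python3 plan.py .49 .402 .115 86.5
python3 - <<'E'
from h import *
c=cam("side"); crop(c,120,50,300,180,4,"s3.png")
E
```

```text
t 0.35 gp [0.173  0.5482 0.2244] yaw 72.5 F [ 0.3 -0.7 -0.2] w 94.0
dx dy dz [-4.4  34.63 10.94] a [-0.     0.001 -0.245] dist cm 36.6 q6~ -0.82 q6now -0.15
```

View pics/s3.png

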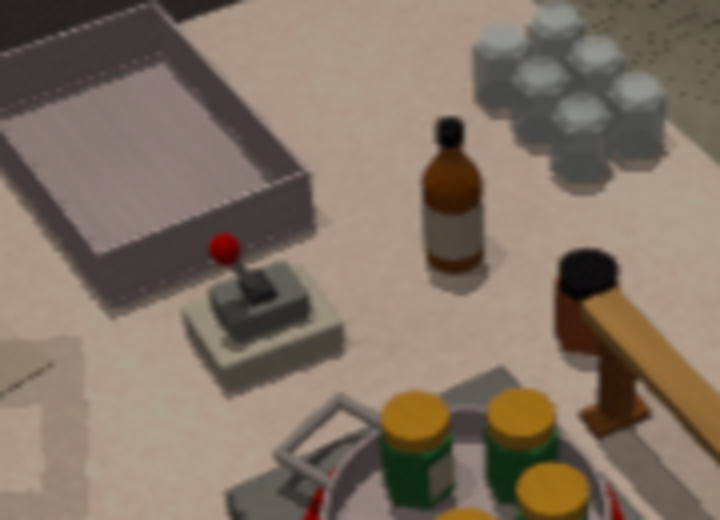

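The call was refused because every row needs all seven keys, so the arm has not moved.

Call:
send_rows([
  {"gripper": 1, "dx": -0.8, "dy": 3.5, "dz": 1.4, "ax": 0, "ay": 0, "az": -0.03},
  {"gripper": 1, "dx": -1.6, "dy": 7, "dz": 2.8, "ax": 0, "ay": 0, "az": -0.06},
  {"gripper": 1, "dx": -2.4, "dy": 11, "dz": 4.2, "ax": 0, "ay": 0, "az": -0.1},
  {"gripper": 1, "dx": -3.2, "dy": 14.5, "dz": 5.6, "ax": 0, "ay": 0, "az": -0.13},
  {"gripper": 1, "dx": -4, "dy": 18, "dz": 7, "ax": 0, "ay": 0, "az": -0.16},
  {"gripper": 1, "dx": -4.8, "dy": 22, "dz": 8.4, "ax": 0, "ay": 0, "az": -0.2},
  {"gripper": 1, "dx": -5.5, "dy": 25, "dz": 9.8, "ax": 0, "ay": 0, "az": -0.22},
  {"gripper": 1, "dx": -6.1, "dy": 27.8, "dz": 10.9, "ax": 0, "ay": 0, "az": -0.245},
  {"gripper": 1, "dx": -6.1, "dy": 27.8, "dz": 10.9, "ax": 0, "ay": 0, "az": -0.245},
  {"gripper": 1, "dx": -6.1, "dy": 27.8, "dz": 10.9, "ax": 0, "ay": 0, "az": -0.245},
], grip_force=30)

```text
time_s: 1.4
tool_pos: [0.4201, 0.4061, 0.2952]
tcp_rot: [[0.063, 0.998, -0.001], [0.998, -0.063, -0.0], [-0.0, -0.001, -1.0]]
contact_force: [0.1, -0.1, -0.1]
width: 0.186
```

```bash
python3 plan.py .497 .402 .115 86.5
```

```text
t 1.4 gp [0.4198 0.406  0.1152] yaw 86.4 F [ 0.1 -0.1 -0.1] w 17.4
dx dy dz [0.07 7.7  0.01] a [-0.001  0.    -0.002] dist cm 7.7 q6~ -0.83 q6now -0.89
```

Call:
send_rows([
  {"gripper": 1, "dx": 0, "dy": 1, "dz": 0, "ax": 0, "ay": 0, "az": 0},
  {"gripper": 1, "dx": 0, "dy": 2, "dz": 0, "ax": 0, "ay": 0, "az": 0},
  {"gripper": 1, "dx": 0, "dy": 3, "dz": 0, "ax": 0, "ay": 0, "az": 0},
  {"gripper": 1, "dx": 0, "dy": 4, "dz": 0, "ax": 0, "ay": 0, "az": 0},
  {"gripper": 1, "dx": 0, "dy": 5, "dz": 0, "ax": 0, "ay": 0, "az": 0},
  {"gripper": 1, "dx": 0, "dy": 6, "dz": 0, "ax": 0, "ay": 0, "az": 0},
  {"gripper": 1, "dx": 0, "dy": 6.8, "dz": 0, "ax": 0, "ay": 0, "az": 0},
  {"gripper": 1, "dx": 0, "dy": 7.4, "dz": 0, "ax": 0, "ay": 0, "az": 0},
  {"gripper": 1, "dx": 0, "dy": 7.9, "dz": 0, "ax": 0, "ay": 0, "az": 0},
  {"gripper": 1, "dx": 0, "dy": 8.1, "dz": 0, "ax": 0, "ay": 0, "az": 0},
])

```text
time_s: 2.4
tool_pos: [0.5001, 0.4009, 0.2943]
tcp_rot: [[0.063, 0.998, -0.007], [0.998, -0.063, -0.001], [-0.002, -0.006, -1.0]]
contact_force: [-7.6, 0.6, 2.4]
width: 0.006
```

```bash
python3 plan.py .512 .402 .115 86.5
python3 - <<'E'
from h import *
c=cam("side"); crop(c,120,50,300,180,4,"s4.png")
E
```

```text
t 2.4 gp [0.4989 0.4006 0.1143] yaw 86.4 F [-7.6  0.6  2.4] w 0.6
dx dy dz [ 0.19  1.18 -0.08] a [-0.006  0.002 -0.002] dist cm 1.2 q6~ -0.84 q6now -0.97
```

View pics/s4.png

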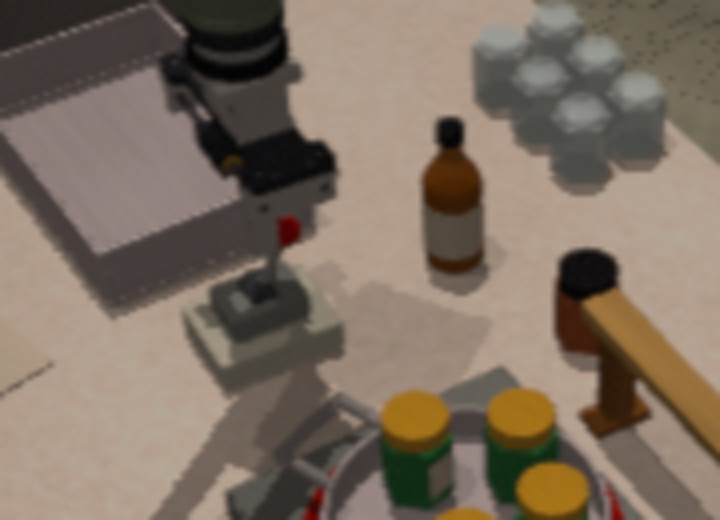

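The lever is leaning over. I'll push a little further until it meets its stop.

Call:
send_rows([
  {"gripper": 1, "dx": 0, "dy": 0.2, "dz": 0, "ax": 0, "ay": 0, "az": 0},
  {"gripper": 1, "dx": 0, "dy": 0.4, "dz": 0, "ax": 0, "ay": 0, "az": 0},
  {"gripper": 1, "dx": 0, "dy": 0.6, "dz": 0, "ax": 0, "ay": 0, "az": 0},
  {"gripper": 1, "dx": 0, "dy": 0.8, "dz": 0, "ax": 0, "ay": 0, "az": 0},
  {"gripper": 1, "dx": 0, "dy": 0.9, "dz": 0, "ax": 0, "ay": 0, "az": 0},
  {"gripper": 1, "dx": 0, "dy": 1, "dz": 0, "ax": 0, "ay": 0, "az": 0},
  {"gripper": 1, "dx": 0, "dy": 1, "dz": 0, "ax": 0, "ay": 0, "az": 0},
  {"gripper": 1, "dx": 0, "dy": 1, "dz": 0, "ax": 0, "ay": 0, "az": 0},
  {"gripper": 1, "dx": 0, "dy": 1, "dz": 0, "ax": 0, "ay": 0, "az": 0},
  {"gripper": 1, "dx": 0, "dy": 1, "dz": 0, "ax": 0, "ay": 0, "az": 0},
])

```text
time_s: 3.45
tool_pos: [0.5043, 0.4013, 0.2941]
tcp_rot: [[0.061, 0.998, -0.025], [0.998, -0.061, -0.004], [-0.005, -0.025, -1.0]]
contact_force: [-21.2, -0.1, 13.1]
width: 0.004
```

```bash
python3 plan.py .44 .402 .2 86.5
python3 - <<'E'
from h import *
c=cam("side"); crop(c,120,50,300,180,4,"s5.png")
E
```

```text
t 3.45 gp [0.4997 0.4006 0.1142] yaw 86.5 F [-21.2  -0.1  13.1] w 0.4
dx dy dz [-0.36 -6.63 -8.43] a [-0.025  0.005  0.   ] dist cm 10.7 q6~ -0.77 q6now -0.98
```

View pics/s5.png

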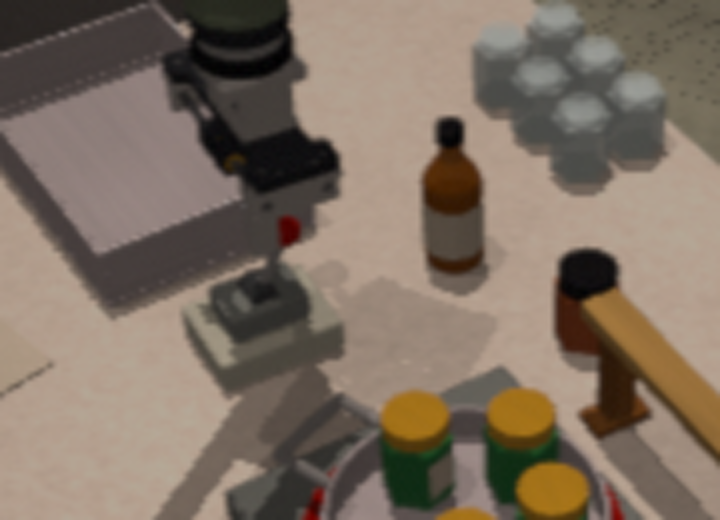

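Call:
send_rows([
  {"gripper": 1, "dx": 0, "dy": -2, "dz": 0, "ax": -0.02, "ay": 0, "az": 0},
  {"gripper": 1, "dx": 0, "dy": -4, "dz": -1, "ax": -0.025, "ay": 0, "az": 0},
  {"gripper": 0.6, "dx": 0, "dy": -6, "dz": -3, "ax": -0.025, "ay": 0, "az": 0},
  {"gripper": 0.6, "dx": 0, "dy": -6.6, "dz": -6, "ax": -0.025, "ay": 0, "az": 0},
  {"gripper": 0.6, "dx": 0, "dy": -6.6, "dz": -9, "ax": -0.025, "ay": 0, "az": 0},
  {"gripper": 0.6, "dx": -4, "dy": -6.6, "dz": -11, "ax": -0.025, "ay": 0, "az": 0},
  {"gripper": 0.6, "dx": -8, "dy": -6.6, "dz": -11, "ax": -0.025, "ay": 0, "az": 0},
  {"gripper": 0.6, "dx": -12, "dy": -6.6, "dz": -11, "ax": -0.025, "ay": 0, "az": 0},
  {"gripper": 0.6, "dx": -16, "dy": -6.6, "dz": -11, "ax": -0.025, "ay": 0, "az": 0},
  {"gripper": 0.6, "dx": -18, "dy": -6.6, "dz": -11, "ax": -0.025, "ay": 0, "az": 0},
])

```text
time_s: 4.5
tool_pos: [0.4301, 0.2236, 0.4072]
tcp_rot: [[0.062, 0.998, 0.002], [0.998, -0.062, -0.006], [-0.006, 0.002, -1.0]]
contact_force: [-0.3, 0.8, 0.6]
width: 0.398
```

```bash
python3 plan.py .551 -.043 .20 110.6
python3 - <<'E'
from h import *
c=cam("side"); crop(c,120,50,300,180,4,"s6.png")
c=cam("top"); crop(c,100,100,360,260,3,"t6.png")
E
```

```text
t 4.5 gp [0.4304 0.2224 0.2272] yaw 86.4 F [-0.3  0.8  0.6] w 37.5
dx dy dz [-25.83  13.73   2.91] a [ 0.001  0.007 -0.422] dist cm 29.4 q6~ -2.01 q6now -1.2
```

View pics/s6.png

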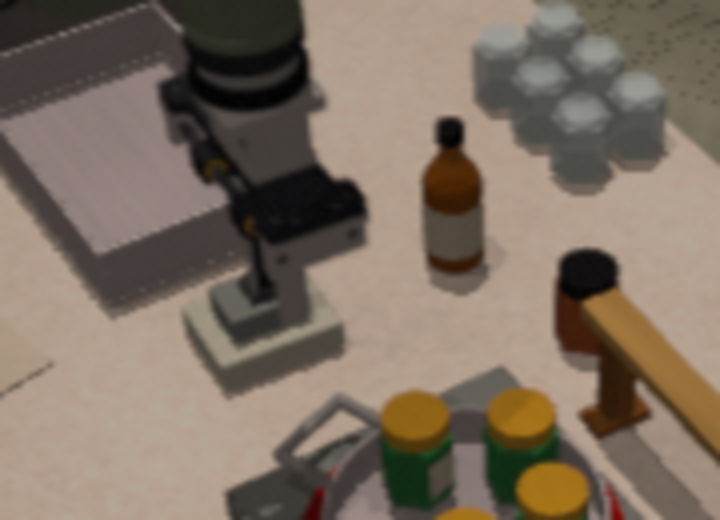

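View pics/t6.png

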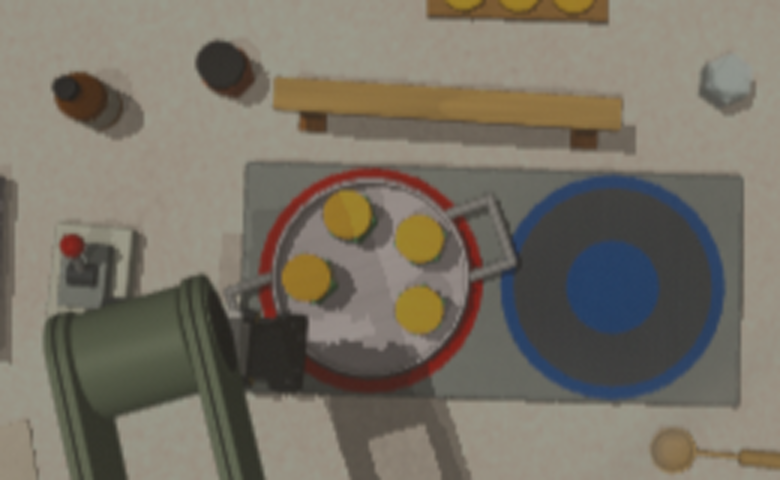

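Run:
```python
from h import *
c=cam("top"); H=hsv(c); h,s,v=[H[...,i].astype(int) for i in range(3)]
red=((h<6)|(h>174))&(s>150)&(v>50)
for a,ce,m in blobs(red,12):
    if ce[0]<140: print(a,ce,pt(c,*ce,.105).round(4))
print(pt(c,121.37,197.92,.108))
x0=.491
```

```text
35 [123.22857143 181.42857143] [0.5206 0.4025 0.105 ]
[0.46969667 0.40534971 0.108     ]
```

Call:
send_rows([
  {"gripper": 0.6, "dx": -3, "dy": 1.5, "dz": 0.3, "ax": 0, "ay": 0, "az": -0.05},
  {"gripper": 0.6, "dx": -6, "dy": 3, "dz": 0.6, "ax": 0, "ay": 0, "az": -0.1},
  {"gripper": 0.6, "dx": -9.5, "dy": 5, "dz": 1, "ax": 0, "ay": 0, "az": -0.15},
  {"gripper": 0.6, "dx": -13, "dy": 7, "dz": 1.4, "ax": 0, "ay": 0, "az": -0.21},
  {"gripper": 0.6, "dx": -16.5, "dy": 8.8, "dz": 1.8, "ax": 0, "ay": 0, "az": -0.27},
  {"gripper": 0.6, "dx": -20, "dy": 10.6, "dz": 2.2, "ax": 0, "ay": 0, "az": -0.33},
  {"gripper": 0.6, "dx": -23, "dy": 12.2, "dz": 2.6, "ax": 0, "ay": 0.004, "az": -0.38},
  {"gripper": 0.6, "dx": -25.8, "dy": 13.7, "dz": 2.9, "ax": 0, "ay": 0.007, "az": -0.422},
  {"gripper": 0.6, "dx": -25.8, "dy": 13.7, "dz": 2.9, "ax": 0, "ay": 0.007, "az": -0.422},
  {"gripper": 0.6, "dx": -25.8, "dy": 13.7, "dz": 2.9, "ax": 0, "ay": 0.007, "az": -0.422},
])

```text
time_s: 5.65
tool_pos: [0.5517, -0.0408, 0.3795]
tcp_rot: [[-0.351, 0.937, 0.001], [0.937, 0.351, 0.003], [0.002, 0.002, -1.0]]
contact_force: [-0.5, 0.4, 0.7]
width: 0.399
```

```bash
python3 plan.py .551 -.043 .07 110.6
python3 - <<'E'
from h import *
L={}
for n in("top","side"):
    c=cam(n); H=hsv(c); h,s,v=[H[...,i].astype(int) for i in range(3)]
    red=((h<6)|(h>174))&(s>150)&(v>50)
    for a,ce,m in blobs(red,12):
        if (n=="top" and ce[0]<140) or (n=="side" and ce[1]<130):
            print(n,a,ce); o,d=ray(c,*ce); L[n]=(o,d/np.linalg.norm(d))
    crop(c,*((100,100,360,260) if n=="top" else (150,60,370,260)),3,n+"7.png")
(o1,d1),(o2,d2)=L["top"],L["side"]
t=np.linalg.lstsq(np.stack([d1,-d2],1),o2-o1,rcond=None)[0]; print((o1+d1*t[0]+o2+d2*t[1])/2)
E
```

```text
t 5.65 gp [ 0.5518 -0.0404  0.1995] yaw 110.5 F [-0.5  0.4  0.7] w 37.5
dx dy dz [-0.21 -0.16 12.95] a [ 0.002 -0.002 -0.001] dist cm 13.0 q6~ -2.01 q6now -2.16
top 34 [123.32352941 181.41176471]
side 45 [190.71111111 106.86666667]
[0.5193898  0.40182881 0.10862263]
```

View pics/side7.png

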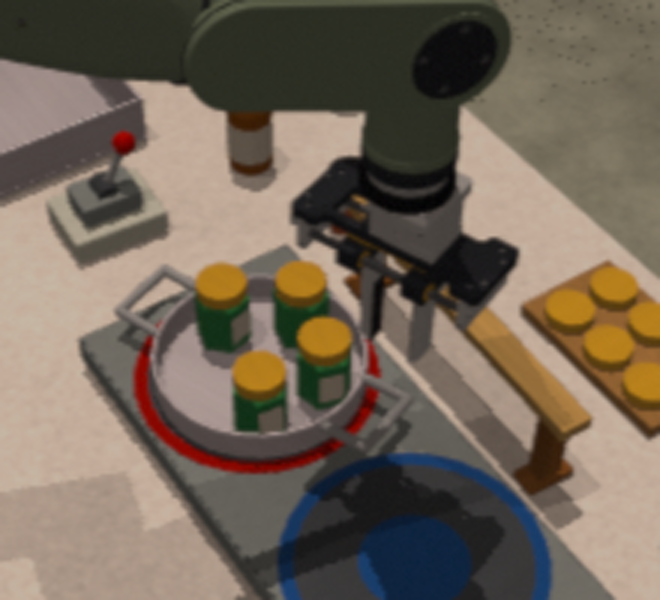

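View pics/top7.png

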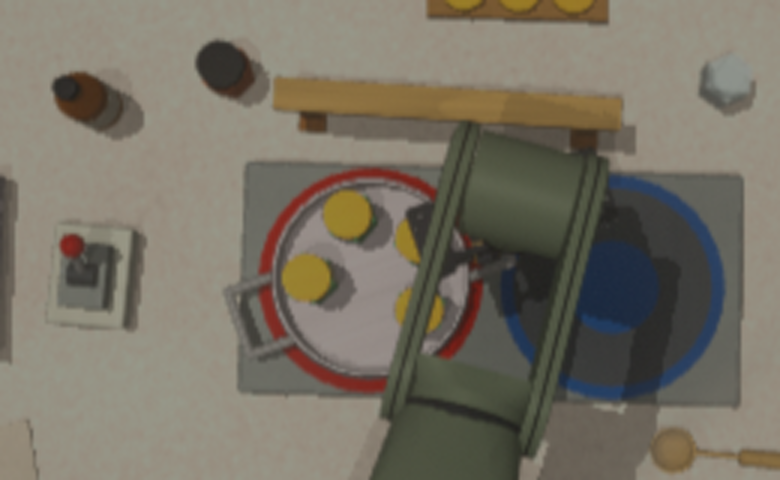

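Run:
```python
from h import *
c=cam("top"); crop(c,110,165,150,215,12,"t8.png")
c2=cam("side"); crop(c2,160,100,210,150,12,"s8.png")
for C,(u0,v0,u1,v1) in((c,(110,165,150,215)),(c2,(160,95,210,150))):
    f=C["frame"].astype(float)[v0:v1,u0:u1]; w=np.clip(f[...,0]-1.3*np.maximum(f[...,1],f[...,2])-20,0,None)
    yy,xx=np.mgrid[v0:v1,u0:u1]; ce=np.array([(w*xx).sum(),(w*yy).sum()])/w.sum(); print(ce,pt(C,*ce,.107))
```

```text
[122.99702766 181.34298268] [0.52080151 0.40260283 0.107     ]
[190.64281945 106.50579054] [0.51975114 0.40607948 0.107     ]
```

View pics/t8.png

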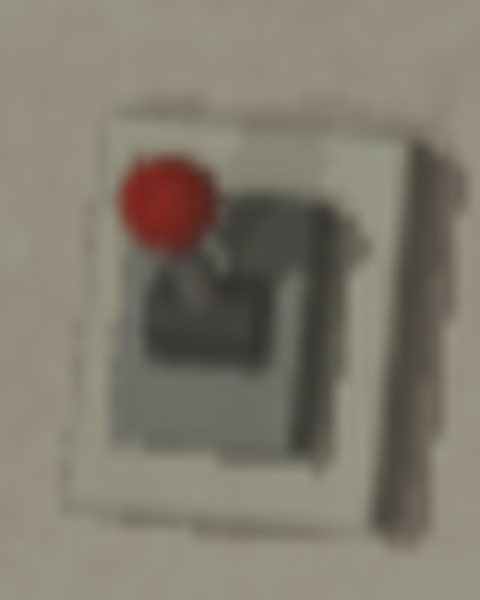

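View pics/s8.png

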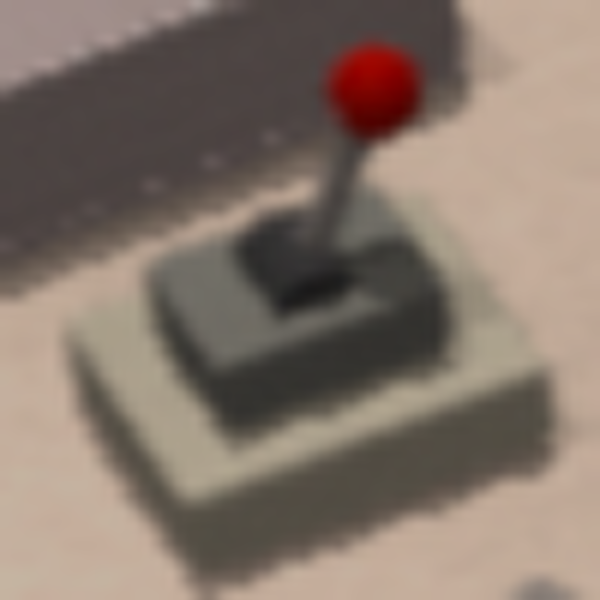

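Run:
```python
from h import *
c=cam("top"); f=lambda x,y,z:pt(c,110+x/12-.46,165+y/12-.46,z)
P=[f(*p,.03) for p in((105,115),(412,140),(375,530),(68,510))]
m=np.mean(P,0); print(m, [np.linalg.norm(P[i]-P[i-1]).round(4) for i in range(4)])
ux=(P[0]-P[3]+P[1]-P[2]);ux/=np.linalg.norm(ux)
for b in ((.5206,.4026),(.4697,.4053)): 
    d=np.dot(np.array(b)-m[:2],ux[:2]); print(ux,d,np.arcsin(d/.06))
# slot
print([f(*p,.055) for p in((145,360),(265,365),(148,285),(270,290))])
```

```text
[0.49145491 0.40225155 0.03      ] [np.float64(0.107), np.float64(0.0832), np.float64(0.1057), np.float64(0.0828)]
[ 0.99843014 -0.05601126  0.        ] 0.029079816836164712 0.5059785538918199
[ 0.99843014 -0.05601126  0.        ] -0.021891507545884883 -0.3734807777889887
[array([0.48062824, 0.42025817, 0.055     ]), array([0.48020535, 0.38843341, 0.055     ]), array([0.50055561, 0.42022776, 0.055     ]), array([0.5001503 , 0.38785842, 0.055     ])]
```

Call:
send_rows([
  {"gripper": 0.6, "dx": -0.2, "dy": -0.1, "dz": 2, "ax": 0, "ay": 0, "az": 0},
  {"gripper": 0.6, "dx": -0.2, "dy": -0.1, "dz": 4.5, "ax": 0, "ay": 0, "az": 0},
  {"gripper": 0.6, "dx": -0.2, "dy": -0.1, "dz": 7, "ax": 0, "ay": 0, "az": 0},
  {"gripper": 0.6, "dx": -0.2, "dy": -0.1, "dz": 9, "ax": 0, "ay": 0, "az": 0},
  {"gripper": 0.6, "dx": -0.2, "dy": -0.1, "dz": 11, "ax": 0, "ay": 0, "az": 0},
  {"gripper": 0.6, "dx": -0.2, "dy": -0.1, "dz": 12.3, "ax": 0, "ay": 0, "az": 0},
  {"gripper": 0.6, "dx": -0.2, "dy": -0.1, "dz": 12.9, "ax": 0, "ay": 0, "az": 0},
  {"gripper": 0.6, "dx": -0.2, "dy": -0.1, "dz": 12.9, "ax": 0, "ay": 0, "az": 0},
  {"gripper": 0.6, "dx": -0.2, "dy": -0.1, "dz": 12.9, "ax": 0, "ay": 0, "az": 0},
  {"gripper": 0.6, "dx": -0.2, "dy": -0.1, "dz": 12.9, "ax": 0, "ay": 0, "az": 0},
])

```text
time_s: 6.9
tool_pos: [0.5514, -0.0419, 0.2522]
tcp_rot: [[-0.353, 0.936, 0.003], [0.936, 0.353, 0.001], [0.0, 0.004, -1.0]]
contact_force: [-0.7, -0.1, -1.1]
width: 0.397
```

```bash
python3 plan.py
python3 - <<'E'
from h import *
c=cam("side"); crop(c,200,110,340,230,5,"s9.png")
E
```

```text
t 6.9 gp [ 0.552  -0.0416  0.0722] yaw 110.7 F [-0.7 -0.1 -1.1] w 37.3
```

View pics/s9.png

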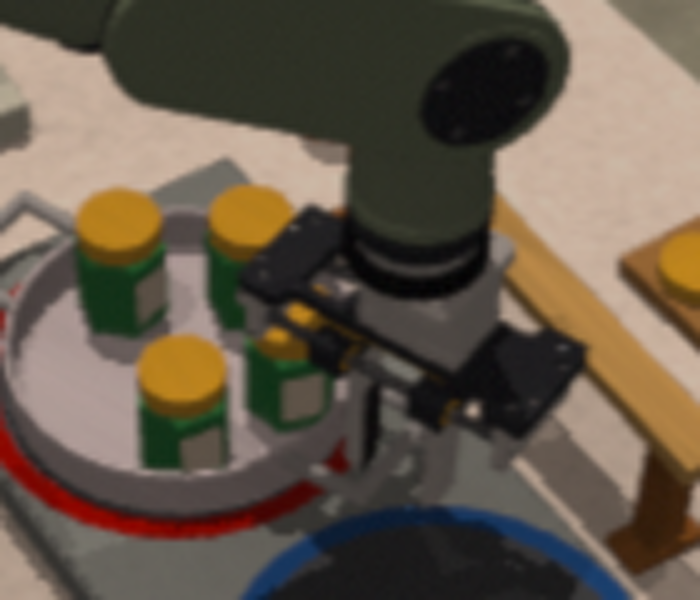

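Call:
send_rows([
  {"gripper": 0.8, "dx": 0, "dy": 0, "dz": 0, "ax": 0, "ay": 0, "az": 0},
  {"gripper": 0.9, "dx": 0, "dy": 0, "dz": 0, "ax": 0, "ay": 0, "az": 0},
  {"gripper": 1, "dx": 0, "dy": 0, "dz": 0, "ax": 0, "ay": 0, "az": 0},
  {"gripper": 1, "dx": 0, "dy": 0, "dz": 0, "ax": 0, "ay": 0, "az": 0},
  {"gripper": 1, "dx": 0, "dy": 0, "dz": 0, "ax": 0, "ay": 0, "az": 0},
  {"gripper": 1, "dx": 0, "dy": 0, "dz": 0, "ax": 0, "ay": 0, "az": 0},
  {"gripper": 1, "dx": 0, "dy": 0, "dz": 0, "ax": 0, "ay": 0, "az": 0},
  {"gripper": 1, "dx": 0, "dy": 0, "dz": 0, "ax": 0, "ay": 0, "az": 0},
  {"gripper": 1, "dx": 0, "dy": 0, "dz": 0, "ax": 0, "ay": 0, "az": 0},
  {"gripper": 1, "dx": 0, "dy": 0, "dz": 0, "ax": 0, "ay": 0, "az": 0},
], grip_force=25)

```text
time_s: 7.95
tool_pos: [0.5506, -0.0397, 0.2525]
tcp_rot: [[-0.352, 0.936, 0.001], [0.936, 0.352, 0.008], [0.007, 0.003, -1.0]]
contact_force: [-2.7, 7.7, 5.6]
width: 0.107
```

```bash
python3 plan.py
python3 - <<'E'
from h import *
c=cam("top"); crop(c,170,140,350,260,4,"t9.png")
E
```

```text
t 7.95 gp [ 0.5508 -0.0383  0.0725] yaw 110.6 F [-2.7  7.7  5.6] w 10.1
```

View pics/t9.png

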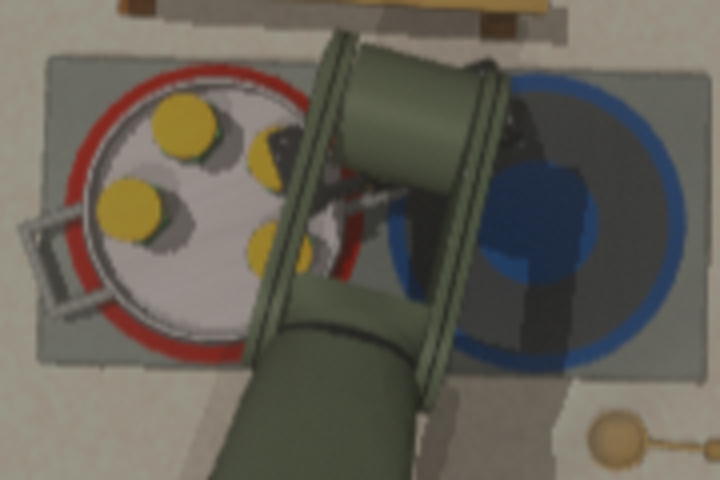

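Call:
send_rows([
  {"gripper": 1, "dx": -0.3, "dy": -0.1, "dz": 0, "ax": 0, "ay": 0, "az": 0},
  {"gripper": 1, "dx": -1, "dy": -0.4, "dz": 0, "ax": 0, "ay": 0, "az": 0},
  {"gripper": 1, "dx": -2.2, "dy": -0.9, "dz": 0, "ax": 0, "ay": 0, "az": 0},
  {"gripper": 1, "dx": -3.8, "dy": -1.5, "dz": 0, "ax": 0, "ay": 0, "az": 0},
  {"gripper": 1, "dx": -5.6, "dy": -2.2, "dz": 0, "ax": 0, "ay": 0, "az": 0},
  {"gripper": 1, "dx": -7.4, "dy": -2.9, "dz": -0.05, "ax": 0, "ay": 0, "az": 0},
  {"gripper": 1, "dx": -9.2, "dy": -3.7, "dz": -0.05, "ax": 0, "ay": 0, "az": 0},
  {"gripper": 1, "dx": -10.8, "dy": -4.3, "dz": -0.1, "ax": 0, "ay": 0, "az": 0},
  {"gripper": 1, "dx": -11.7, "dy": -4.7, "dz": -0.1, "ax": 0, "ay": 0, "az": 0},
  {"gripper": 1, "dx": -12, "dy": -4.8, "dz": -0.1, "ax": 0, "ay": 0, "az": 0},
])

```text
time_s: 9.0
tool_pos: [0.5479, -0.1679, 0.2525]
tcp_rot: [[-0.35, 0.937, 0.0], [0.937, 0.35, 0.013], [0.013, 0.005, -1.0]]
contact_force: [0.2, 9.9, 5.2]
width: 0.106
```

```bash
python3 plan.py .546 -.2965 .0715 110.6
python3 - <<'E'
from h import *
c=cam("side"); crop(c,190,110,390,270,4,"s10.png")
E
```

```text
t 9.0 gp [ 0.5479 -0.1655  0.0725] yaw 110.5 F [0.2 9.9 5.2] w 10.0
dx dy dz [-11.98  -4.68  -0.08] a [ 0.005 -0.013 -0.002] dist cm 12.9 q6~ -2.43 q6now -2.39
```

View pics/s10.png

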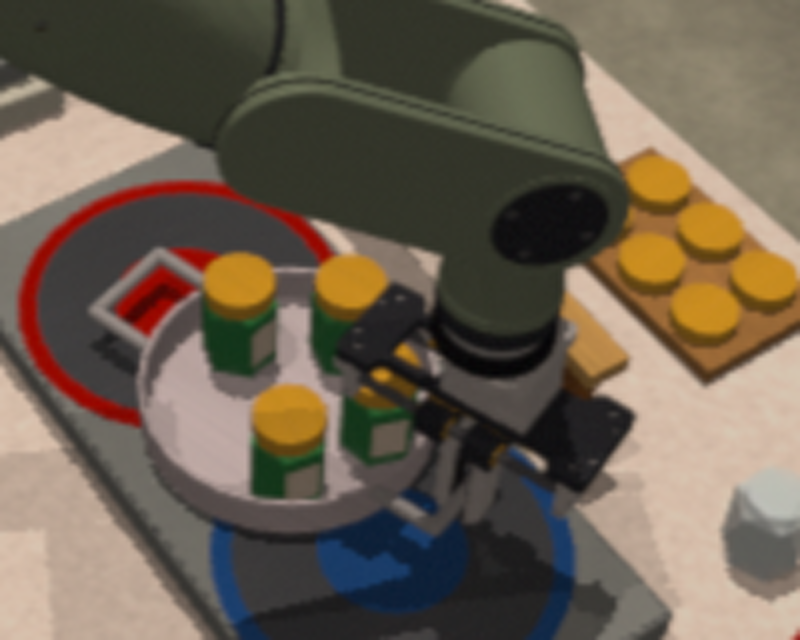

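Call:
send_rows([
  {"gripper": 1, "dx": -0.3, "dy": -0.1, "dz": 0, "ax": 0, "ay": 0, "az": 0},
  {"gripper": 1, "dx": -1, "dy": -0.4, "dz": 0, "ax": 0, "ay": 0, "az": 0},
  {"gripper": 1, "dx": -2.2, "dy": -0.9, "dz": 0, "ax": 0, "ay": 0, "az": 0},
  {"gripper": 1, "dx": -3.8, "dy": -1.5, "dz": 0, "ax": 0, "ay": 0, "az": 0},
  {"gripper": 1, "dx": -5.6, "dy": -2.2, "dz": 0, "ax": 0, "ay": 0, "az": 0},
  {"gripper": 1, "dx": -7.4, "dy": -2.9, "dz": -0.05, "ax": 0, "ay": 0, "az": 0},
  {"gripper": 1, "dx": -9.2, "dy": -3.6, "dz": -0.05, "ax": 0, "ay": 0, "az": 0},
  {"gripper": 1, "dx": -10.8, "dy": -4.2, "dz": -0.1, "ax": 0, "ay": 0, "az": 0},
  {"gripper": 1, "dx": -11.8, "dy": -4.6, "dz": -0.1, "ax": 0, "ay": 0, "az": 0},
  {"gripper": 1, "dx": -12.1, "dy": -4.7, "dz": -0.1, "ax": 0, "ay": 0, "az": 0},
])

```text
time_s: 10.05
tool_pos: [0.5464, -0.296, 0.2523]
tcp_rot: [[-0.348, 0.937, -0.001], [0.937, 0.348, 0.021], [0.02, 0.007, -1.0]]
contact_force: [-0.5, 13.2, 9.6]
width: 0.107
```

```bash
python3 plan.py .546 -.2965 .0715 110.6
python3 - <<'E'
from h import *
c=cam("side"); crop(c,190,110,390,310,3,"s11.png")
c=cam("top"); crop(c,170,140,370,270,4,"t11.png")
E
```

```text
t 10.05 gp [ 0.5463 -0.2922  0.0724] yaw 110.4 F [-0.5 13.2  9.6] w 10.0
dx dy dz [-0.04 -0.05  0.08] a [ 0.007 -0.02  -0.004] dist cm 0.1 q6~ -2.43 q6now -2.57
```

View pics/s11.png

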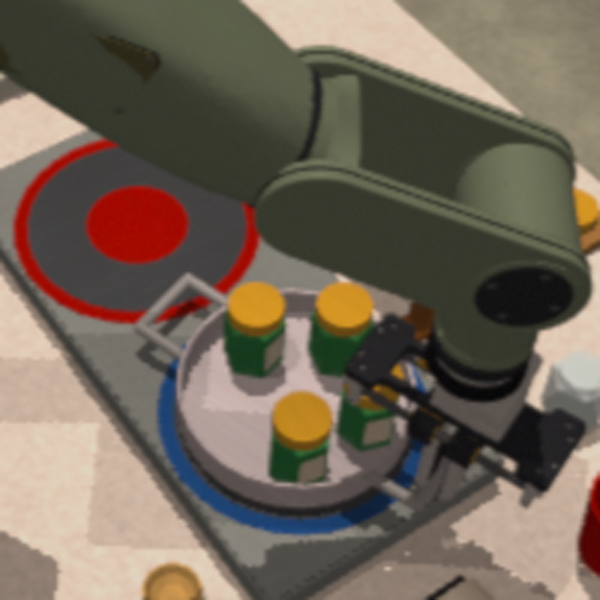

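View pics/t11.png

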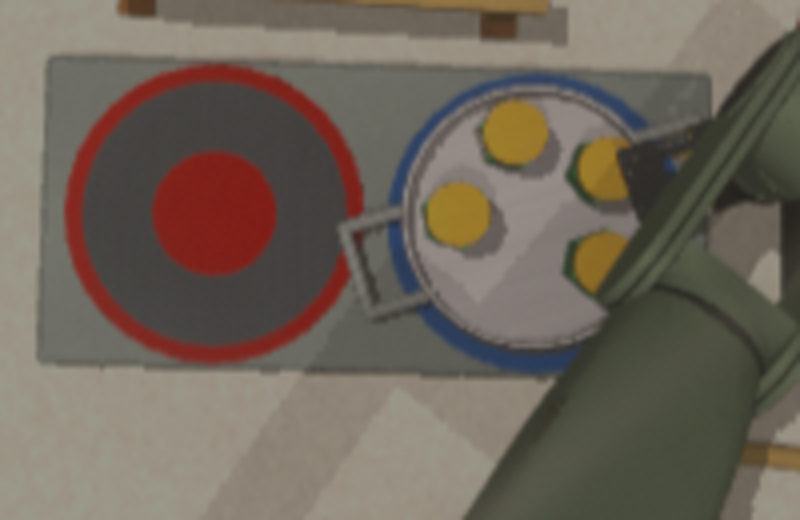

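Call:
send_rows([
  {"gripper": 0.6, "dx": -0.3, "dy": 0, "dz": 0, "ax": 0, "ay": 0, "az": 0},
  {"gripper": 0.6, "dx": -0.3, "dy": 0, "dz": 0, "ax": 0, "ay": 0, "az": 0},
  {"gripper": 0.6, "dx": -0.3, "dy": 0, "dz": 0, "ax": 0, "ay": 0, "az": 0},
  {"gripper": 0.6, "dx": -0.3, "dy": 0, "dz": -0.5, "ax": 0, "ay": 0, "az": 0},
  {"gripper": 0.6, "dx": -0.3, "dy": 0, "dz": -2, "ax": 0, "ay": 0, "az": 0},
  {"gripper": 0.6, "dx": -0.3, "dy": 0, "dz": -5, "ax": 0, "ay": 0, "az": 0},
  {"gripper": 0.6, "dx": -0.3, "dy": 0, "dz": -9, "ax": 0, "ay": 0, "az": 0},
  {"gripper": 0.6, "dx": -0.3, "dy": 0, "dz": -13, "ax": 0, "ay": 0, "az": 0},
  {"gripper": 0.6, "dx": -0.3, "dy": 0, "dz": -16, "ax": 0, "ay": 0, "az": 0},
  {"gripper": 0.6, "dx": -0.3, "dy": 0, "dz": -16, "ax": 0, "ay": 0, "az": 0},
])

```text
time_s: 11.15
tool_pos: [0.5487, -0.3029, 0.4205]
tcp_rot: [[-0.349, 0.937, 0.01], [0.937, 0.349, 0.011], [0.007, 0.014, -1.0]]
contact_force: [0.3, 0.0, 0.7]
width: 0.395
```

```bash
python3 plan.py .40 0.2 .2325 30
```

```text
t 11.15 gp [ 0.5505 -0.3008  0.2405] yaw 110.4 F [0.3 0.  0.7] w 37.1
dx dy dz [52.3   3.6   1.22] a [ 0.006 -0.015  1.404] dist cm 52.4 q6~ -0.06 q6now -2.57
```

Call:
send_rows([
  {"gripper": 0.3, "dx": 4, "dy": 0.2, "dz": 0, "ax": 0, "ay": 0, "az": 0.12},
  {"gripper": 0.3, "dx": 8.5, "dy": 0.4, "dz": 0, "ax": 0, "ay": 0, "az": 0.25},
  {"gripper": 0.3, "dx": 13, "dy": 0.6, "dz": 0, "ax": 0, "ay": 0, "az": 0.38},
  {"gripper": 0.3, "dx": 17.5, "dy": 0.8, "dz": 0, "ax": 0, "ay": 0, "az": 0.5},
  {"gripper": 0.3, "dx": 22, "dy": 1, "dz": 0, "ax": 0, "ay": 0, "az": 0.63},
  {"gripper": 0.3, "dx": 26.5, "dy": 1.2, "dz": 0, "ax": 0, "ay": 0, "az": 0.76},
  {"gripper": 0.3, "dx": 31, "dy": 1.4, "dz": 0, "ax": 0, "ay": 0, "az": 0.88},
  {"gripper": 0.3, "dx": 35.5, "dy": 1.6, "dz": 0, "ax": 0, "ay": 0, "az": 1},
  {"gripper": 0.3, "dx": 39, "dy": 1.8, "dz": 0, "ax": 0, "ay": 0, "az": 1.1},
  {"gripper": 0.3, "dx": 42, "dy": 1.8, "dz": 0, "ax": 0, "ay": 0, "az": 1.2},
])

```text
time_s: 12.15
tool_pos: [0.4177, 0.0987, 0.4234]
tcp_rot: [[0.749, 0.663, 0.01], [0.662, -0.749, 0.011], [0.015, -0.002, -1.0]]
contact_force: [1.4, -0.6, 0.6]
width: 0.702
```

```bash
python3 plan.py
cat > lids.py <<'E'
from h import *
from scipy.optimize import least_squares
def lids(ztop=.120,show=True,box=(.35,.62,-.30,.23)):
    """lid top discs: both cameras"""
    out={}
    for n in("top","side"):
        c=cam(n); H=hsv(c); h,s,v=[H[...,i].astype(int) for i in range(3)]
        gold=(h>15)&(h<29)&(s>170)&(v>90)
        out[n]=[]
        for a,ce,m in blobs(cv2.morphologyEx(gold.astype(np.uint8),cv2.MORPH_OPEN,np.ones((3,3))),60):
            # project: centroid of visible lid; correct by comparing with rendered lid cylinder
            def model(xy):
                pts=[]
                for zz in (ztop,ztop-.015):
                    for t in np.linspace(0,2*np.pi,40): pts.append(pix(c,[xy[0]+.025*np.cos(t),xy[1]+.025*np.sin(t),zz]))
                hu=cv2.convexHull(np.array(pts,np.float32)); M=cv2.moments(hu); return np.array([M["m10"]/M["m00"],M["m01"]/M["m00"]]),M["m00"]
            x0=pt(c,*ce,ztop)[:2]
            r=least_squares(lambda x:model(x)[0]-ce,x0)
            if box[0]<r.x[0]<box[1] and box[2]<r.x[1]<box[3]:
                out[n].append((r.x.round(4),int(a),round(model(r.x)[1])))
        if show:
            for o in out[n]: print(n,*o)
    return out
if __name__=="__main__":
    lids()
    for n in ("top","side"):
        c=cam(n); H=hsv(c); h,s,v=[H[...,i].astype(int) for i in range(3)]
        red=((h<6)|(h>174))&(s>150)&(v>50)
        if n=="top": crop(c,170,140,350,260,4,"t12.png")
        else: crop(c,190,110,390,310,3,"s12.png")
        for a,ce,m in blobs(red,60): print(n,"red",a,pt(c,*ce,.04).round(4))
E
python3 lids.py
```

```text
t 12.15 gp [0.4195 0.1007 0.2435] yaw 41.5 F [ 1.4 -0.6  0.6] w 65.9
top [ 0.562  -0.1351] 173 215
top [ 0.537 -0.209] 171 218
top [ 0.4982 -0.0936] 169 213
top [ 0.4638 -0.2075] 172 219
side [ 0.4996 -0.0889] 227 295
side [ 0.5632 -0.1314] 223 296
side [ 0.5379 -0.2039] 259 325
side [ 0.4638 -0.2037] 262 343
top red 143 [ 0.6518 -0.4004  0.04  ]
top red 425 [0.5652 0.1034 0.04  ]
top red 695 [0.4979 0.0972 0.04  ]
top red 106 [0.4219 0.0169 0.04  ]
side red 750 [0.4907 0.106  0.04  ]
side red 701 [0.4939 0.1012 0.04  ]
side red 65 [ 0.4767 -0.0105  0.04  ]
side red 918 [ 0.6625 -0.3987  0.04  ]
```

View pics/t12.png

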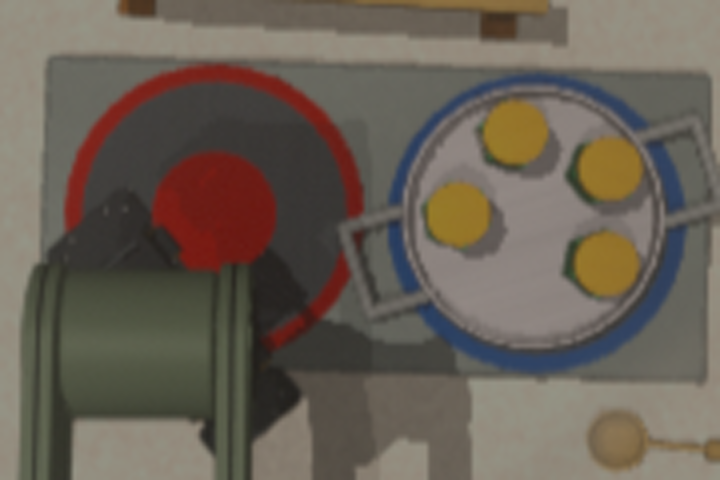

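View pics/s12.png

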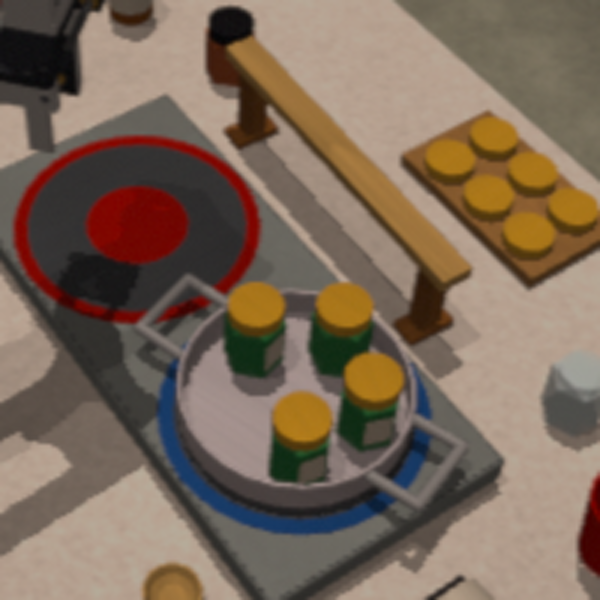

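Run:
```python
from h import *
c=cam("side"); crop(c,255,110,285,140,16,"s13a.png"); crop(c,325,180,355,210,16,"s13b.png")
c=cam("top"); crop(c,185,120,215,150,16,"t13a.png"); crop(c,290,120,320,150,16,"t13b.png")
ims=[cv2.imread("pics/"+f) for f in("s13a.png","s13b.png","t13a.png","t13b.png")]
m=np.vstack([np.hstack(ims[:2]),np.hstack(ims[2:])]); cv2.imwrite("pics/m13.png",cv2.resize(m,(600,600)))
```

```text
(no output)
```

View pics/m13.png

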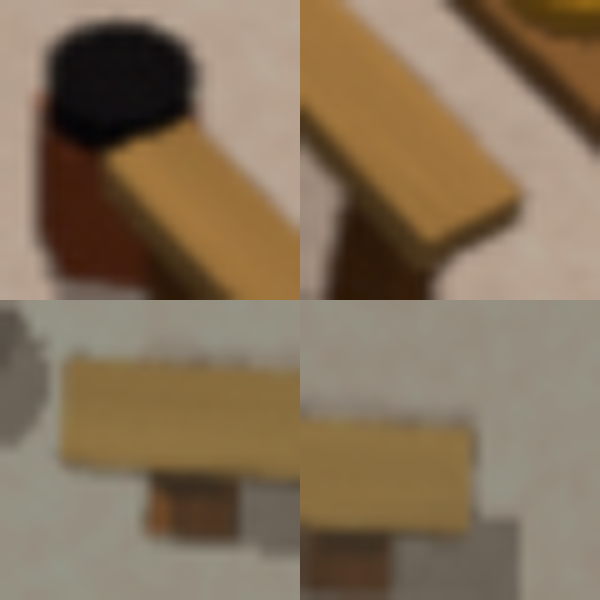

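Run:
```python
from h import *
cs=cam("side");ct=cam("top")
f=lambda c,o,p:pt(c,o[0]+p[0]/10-.5,o[1]+p[1]/10-.5,.11)[:2]
for c,d in((cs,[((255,110),(105,158)),((255,110),(190,122)),((325,180),(125,242)),((325,180),(220,195))]),(ct,[((185,120),(62,58)),((185,120),(60,165)),((290,120),(170,128)),((290,120),(170,230))])):
    P=[f(c,*x) for x in d]; print(np.round(P,4).tolist()); a=(P[0]+P[1])/2;b=(P[2]+P[3])/2; print("ends",a.round(4),b.round(4),"mid",((a+b)/2).round(4),"len",np.linalg.norm(a-b).round(4),"yaw",np.degrees(np.arctan2(-(a-b)[0],(a-b)[1])).round(2))
```

```text
[[0.6664, 0.2016], [0.6976, 0.2008], [0.6535, -0.1556], [0.6852, -0.1572]]
ends [0.682  0.2012] [ 0.6693 -0.1564] mid [0.6757 0.0224] len 0.3579 yaw -2.03
[[0.6997, 0.1999], [0.6665, 0.1995], [0.6885, -0.1581], [0.6569, -0.1589]]
ends [0.6831 0.1997] [ 0.6727 -0.1585] mid [0.6779 0.0206] len 0.3584 yaw -1.66
```

```bash
python3 plan.py .5625 -.133 .165 18.5
```

```text
t 12.55 gp [0.4212 0.0981 0.2436] yaw 41.6 F [-1.   0.3 -0.2] w 65.9
dx dy dz [-4.62 26.65  7.75] a [-0.005 -0.014  0.403] dist cm 28.1 q6~ -0.56 q6now -0.71
```

Call:
send_rows([
  {"gripper": 0.3, "dx": -0.5, "dy": 3, "dz": 0, "ax": 0, "ay": 0, "az": 0.05},
  {"gripper": 0.3, "dx": -1.2, "dy": 7, "dz": 0, "ax": 0, "ay": 0, "az": 0.1},
  {"gripper": 0.3, "dx": -2, "dy": 11.5, "dz": 1, "ax": 0, "ay": 0, "az": 0.18},
  {"gripper": 0.3, "dx": -2.8, "dy": 16, "dz": 2, "ax": 0, "ay": -0.01, "az": 0.26},
  {"gripper": 0.3, "dx": -3.6, "dy": 20.5, "dz": 4, "ax": 0, "ay": -0.01, "az": 0.34},
  {"gripper": 0.3, "dx": -4.2, "dy": 24.5, "dz": 6, "ax": -0.005, "ay": -0.014, "az": 0.4},
  {"gripper": 0.3, "dx": -4.6, "dy": 26.6, "dz": 7.5, "ax": -0.005, "ay": -0.014, "az": 0.4},
  {"gripper": 0.3, "dx": -4.6, "dy": 26.6, "dz": 7.7, "ax": -0.005, "ay": -0.014, "az": 0.4},
  {"gripper": 0.3, "dx": -4.6, "dy": 26.6, "dz": 7.7, "ax": -0.005, "ay": -0.014, "az": 0.4},
  {"gripper": 0.3, "dx": -4.6, "dy": 26.6, "dz": 7.7, "ax": -0.005, "ay": -0.014, "az": 0.4},
], grip_force=30)

```text
time_s: 13.55
tool_pos: [0.5621, -0.1323, 0.3461]
tcp_rot: [[0.947, 0.32, 0.001], [0.32, -0.947, -0.0], [0.001, 0.0, -1.0]]
contact_force: [-0.9, 0.6, -0.1]
width: 0.696
```

```bash
python3 plan.py .5625 -.133 .124 18.5
python3 - <<'E'
from h import *
c=cam("side"); crop(c,230,140,350,260,5,"s14.png")
E
```

```text
t 13.55 gp [ 0.5622 -0.1323  0.1661] yaw 18.7 F [-0.9  0.6 -0.1] w 65.4
dx dy dz [0.02 0.08 4.21] a [ 0.    -0.001  0.003] dist cm 4.2 q6~ -0.56 q6now -0.71
```

View pics/s14.png

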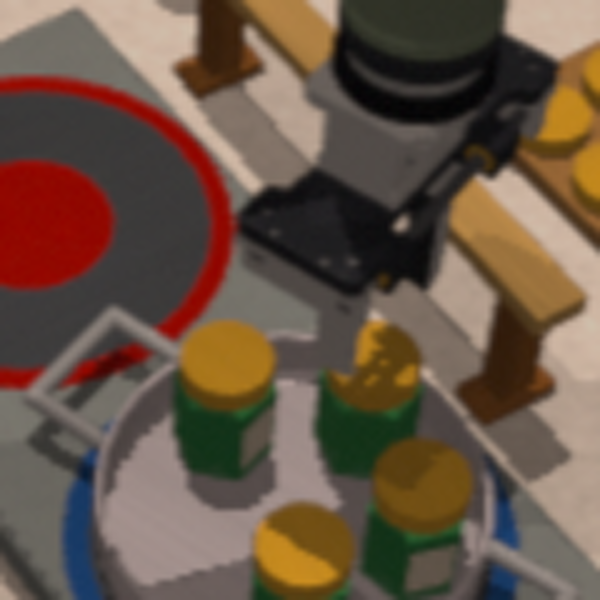

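Call:
send_rows([
  {"gripper": 0.3, "dx": 0, "dy": 0.1, "dz": 1.5, "ax": 0, "ay": 0, "az": 0},
  {"gripper": 0.3, "dx": 0, "dy": 0.1, "dz": 3, "ax": 0, "ay": 0, "az": 0},
  {"gripper": 0.3, "dx": 0, "dy": 0.1, "dz": 4, "ax": 0, "ay": 0, "az": 0},
  {"gripper": 0.3, "dx": 0, "dy": 0.1, "dz": 4.2, "ax": 0, "ay": 0, "az": 0},
  {"gripper": 0.3, "dx": 0, "dy": 0.1, "dz": 4.2, "ax": 0, "ay": 0, "az": 0},
  {"gripper": 0.5, "dx": 0, "dy": 0.1, "dz": 4.2, "ax": 0, "ay": 0, "az": 0},
  {"gripper": 0.7, "dx": 0, "dy": 0.1, "dz": 4.2, "ax": 0, "ay": 0, "az": 0},
  {"gripper": 0.7, "dx": 0, "dy": 0.1, "dz": 4.2, "ax": 0, "ay": 0, "az": 0},
  {"gripper": 0.7, "dx": 0, "dy": 0.1, "dz": 4.2, "ax": 0, "ay": 0, "az": 0},
  {"gripper": 0.7, "dx": 0, "dy": 0.1, "dz": 4.2, "ax": 0, "ay": 0, "az": 0},
])

```text
time_s: 14.6
tool_pos: [0.5627, -0.1331, 0.3052]
tcp_rot: [[0.947, 0.321, 0.003], [0.321, -0.947, -0.001], [0.002, 0.002, -1.0]]
contact_force: [-0.8, 0.9, 1.6]
width: 0.523
```

```bash
python3 plan.py .5625 -.133 .224 18.5
```

```text
t 14.6 gp [ 0.5633 -0.1333  0.1252] yaw 18.7 F [-0.8  0.9  1.6] w 49.2
dx dy dz [ 0.    0.   -9.88] a [ 0.002 -0.002  0.004] dist cm 9.9 q6~ -0.56 q6now -0.71
```

Call:
send_rows([
  {"gripper": 0.8, "dx": 0, "dy": 0, "dz": 0, "ax": 0, "ay": 0, "az": 0},
  {"gripper": 0.8, "dx": 0, "dy": 0, "dz": -0.5, "ax": 0, "ay": 0, "az": 0},
  {"gripper": 0.8, "dx": 0, "dy": 0, "dz": -1.5, "ax": 0, "ay": 0, "az": 0},
  {"gripper": 0.8, "dx": 0, "dy": 0, "dz": -3, "ax": 0, "ay": 0, "az": 0},
  {"gripper": 0.8, "dx": 0, "dy": 0, "dz": -5, "ax": 0, "ay": 0, "az": 0},
  {"gripper": 0.8, "dx": 0, "dy": 0, "dz": -7, "ax": 0, "ay": 0, "az": 0},
  {"gripper": 0.8, "dx": 0, "dy": 0, "dz": -9, "ax": 0, "ay": 0, "az": 0},
  {"gripper": 0.8, "dx": 0, "dy": 0, "dz": -10.5, "ax": 0, "ay": 0, "az": 0},
  {"gripper": 0.8, "dx": 0, "dy": 0, "dz": -11, "ax": 0, "ay": 0, "az": 0},
  {"gripper": 0.8, "dx": 0, "dy": 0, "dz": -11, "ax": 0, "ay": 0, "az": 0},
])

```text
time_s: 15.6
tool_pos: [0.5626, -0.133, 0.4165]
tcp_rot: [[0.947, 0.321, 0.005], [0.321, -0.947, -0.002], [0.004, 0.003, -1.0]]
contact_force: [0.2, -0.0, -1.4]
width: 0.525
```

```bash
python3 plan.py .6812 .151 .235 18.7
python3 - <<'E'
from h import *
c=cam("side"); crop(c,230,110,350,230,5,"s15.png")
E
```

```text
t 15.6 gp [ 0.5635 -0.1333  0.2365] yaw 18.7 F [ 0.2 -0.  -1.4] w 49.4
dx dy dz [ 20.35 -23.09   0.16] a [ 0.003 -0.004  0.   ] dist cm 30.8 q6~ -0.11 q6now -0.71
```

View pics/s15.png

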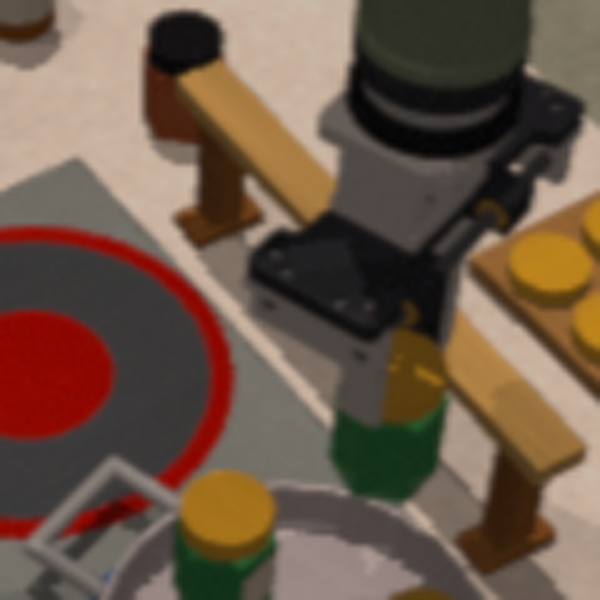

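Call:
send_rows([
  {"gripper": 0.8, "dx": 0.6, "dy": -0.7, "dz": 0, "ax": 0, "ay": 0, "az": 0},
  {"gripper": 0.8, "dx": 2.2, "dy": -2.5, "dz": 0, "ax": 0, "ay": 0, "az": 0},
  {"gripper": 0.8, "dx": 4.8, "dy": -5.5, "dz": 0, "ax": 0, "ay": 0, "az": 0},
  {"gripper": 0.8, "dx": 8, "dy": -9, "dz": 0, "ax": 0, "ay": 0, "az": 0},
  {"gripper": 0.8, "dx": 11.5, "dy": -13, "dz": 0.1, "ax": 0.003, "ay": -0.004, "az": 0},
  {"gripper": 0.8, "dx": 15, "dy": -17, "dz": 0.1, "ax": 0.003, "ay": -0.004, "az": 0},
  {"gripper": 0.8, "dx": 18, "dy": -20.4, "dz": 0.2, "ax": 0.003, "ay": -0.004, "az": 0},
  {"gripper": 0.8, "dx": 19.7, "dy": -22.4, "dz": 0.2, "ax": 0.003, "ay": -0.004, "az": 0},
  {"gripper": 0.8, "dx": 20.3, "dy": -23.1, "dz": 0.2, "ax": 0.003, "ay": -0.004, "az": 0},
  {"gripper": 0.8, "dx": 20.3, "dy": -23.1, "dz": 0.2, "ax": 0.003, "ay": -0.004, "az": 0},
])

```text
time_s: 16.65
tool_pos: [0.6803, 0.1525, 0.4115]
tcp_rot: [[0.946, 0.323, -0.005], [0.323, -0.946, 0.0], [-0.004, -0.001, -1.0]]
contact_force: [-1.0, -0.4, -1.0]
width: 0.523
```

```bash
python3 plan.py .6812 .151 .192 18.7
python3 - <<'E'
from h import *
c=cam("side"); crop(c,230,80,350,200,5,"s16.png")
c=cam("top"); crop(c,180,80,320,180,5,"t16.png")
E
```

```text
t 16.65 gp [0.6795 0.1525 0.2315] yaw 18.8 F [-1.  -0.4 -1. ] w 49.2
dx dy dz [0.05 0.18 3.95] a [-0.001  0.004  0.003] dist cm 4.0 q6~ -0.11 q6now -0.23
```

View pics/s16.png

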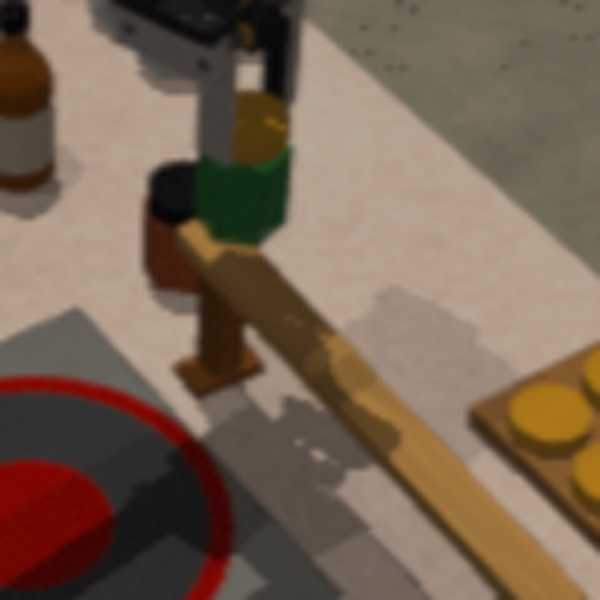

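Call:
send_rows([
  {"gripper": 0.8, "dx": 0.05, "dy": 0.15, "dz": 0.5, "ax": 0, "ay": 0.004, "az": 0},
  {"gripper": 0.8, "dx": 0.05, "dy": 0.15, "dz": 1.2, "ax": 0, "ay": 0.004, "az": 0},
  {"gripper": 0.8, "dx": 0.05, "dy": 0.15, "dz": 2, "ax": 0, "ay": 0.004, "az": 0},
  {"gripper": 0.8, "dx": 0.05, "dy": 0.15, "dz": 2.8, "ax": 0, "ay": 0.004, "az": 0},
  {"gripper": 0.8, "dx": 0.05, "dy": 0.15, "dz": 3.4, "ax": 0, "ay": 0.004, "az": 0},
  {"gripper": 0.8, "dx": 0.05, "dy": 0.15, "dz": 3.8, "ax": 0, "ay": 0.004, "az": 0},
  {"gripper": 0.8, "dx": 0.05, "dy": 0.15, "dz": 3.9, "ax": 0, "ay": 0.004, "az": 0},
  {"gripper": 0.8, "dx": 0.05, "dy": 0.15, "dz": 4, "ax": 0, "ay": 0.004, "az": 0},
  {"gripper": 0.8, "dx": 0.05, "dy": 0.15, "dz": 4, "ax": 0, "ay": 0.004, "az": 0},
  {"gripper": 0.8, "dx": 0.05, "dy": 0.15, "dz": 4, "ax": 0, "ay": 0.004, "az": 0},
])

```text
time_s: 17.75
tool_pos: [0.6811, 0.1489, 0.3728]
tcp_rot: [[0.947, 0.32, 0.001], [0.32, -0.947, 0.001], [0.001, -0.001, -1.0]]
contact_force: [0.4, -0.6, -0.6]
width: 0.527
```

```bash
python3 plan.py .6812 .151 .191 18.7
python3 - <<'E'
from h import *
c=cam("side"); crop(c,250,90,320,160,8,"s17.png")
E
```

```text
t 17.75 gp [0.6813 0.149  0.1928] yaw 18.7 F [ 0.4 -0.6 -0.6] w 49.5
dx dy dz [ 0.08 -0.2   0.18] a [-0.001 -0.001 -0.   ] dist cm 0.3 q6~ -0.11 q6now -0.23
```

View pics/s17.png

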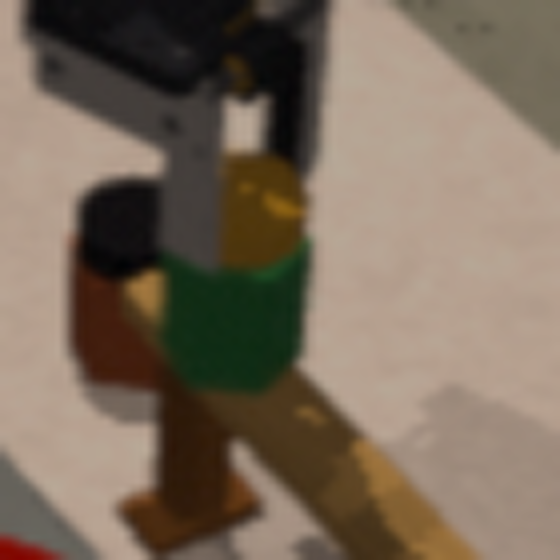

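Still no contact force, so I'll go about 2 mm lower until it touches.

Call:
send_rows([
  {"gripper": 0.8, "dx": 0, "dy": 0, "dz": 0.05, "ax": 0, "ay": 0, "az": 0},
  {"gripper": 0.8, "dx": 0, "dy": 0, "dz": 0.1, "ax": 0, "ay": 0, "az": 0},
  {"gripper": 0.8, "dx": 0, "dy": 0, "dz": 0.15, "ax": 0, "ay": 0, "az": 0},
  {"gripper": 0.8, "dx": 0, "dy": 0, "dz": 0.2, "ax": 0, "ay": 0, "az": 0},
  {"gripper": 0.8, "dx": 0, "dy": 0, "dz": 0.25, "ax": 0, "ay": 0, "az": 0},
  {"gripper": 0.8, "dx": 0, "dy": 0, "dz": 0.25, "ax": 0, "ay": 0, "az": 0},
  {"gripper": 0.8, "dx": 0, "dy": 0, "dz": 0.25, "ax": 0, "ay": 0, "az": 0},
  {"gripper": 0.8, "dx": 0, "dy": 0, "dz": 0.25, "ax": 0, "ay": 0, "az": 0},
  {"gripper": 0.8, "dx": 0, "dy": 0, "dz": 0.25, "ax": 0, "ay": 0, "az": 0},
  {"gripper": 0.8, "dx": 0, "dy": 0, "dz": 0.25, "ax": 0, "ay": 0, "az": 0},
])

```text
time_s: 18.8
tool_pos: [0.6811, 0.1489, 0.3712]
tcp_rot: [[0.947, 0.32, 0.001], [0.32, -0.947, 0.001], [0.002, -0.0, -1.0]]
contact_force: [-3.5, -0.2, 5.5]
width: 0.525
```

```bash
python3 plan.py .6812 .151 .19 18.7
```

```text
t 18.8 gp [0.6813 0.149  0.1912] yaw 18.7 F [-3.5 -0.2  5.5] w 49.3
dx dy dz [ 0.08 -0.2   0.12] a [-0.    -0.002 -0.   ] dist cm 0.2 q6~ -0.11 q6now -0.23
```

Call:
send_rows([
  {"gripper": 0.46, "dx": 0, "dy": 0, "dz": 0, "ax": 0, "ay": 0, "az": 0},
  {"gripper": 0.43, "dx": 0, "dy": 0, "dz": 0, "ax": 0, "ay": 0, "az": 0},
  {"gripper": 0.38, "dx": 0, "dy": 0, "dz": 0, "ax": 0, "ay": 0, "az": 0},
  {"gripper": 0.33, "dx": 0, "dy": 0, "dz": 0, "ax": 0, "ay": 0, "az": 0},
  {"gripper": 0.3, "dx": 0, "dy": 0, "dz": 0, "ax": 0, "ay": 0, "az": 0},
  {"gripper": 0.3, "dx": 0, "dy": 0, "dz": -0.5, "ax": 0, "ay": 0, "az": 0},
  {"gripper": 0.3, "dx": 0, "dy": 0, "dz": -2, "ax": 0, "ay": 0, "az": 0},
  {"gripper": 0.3, "dx": 0, "dy": 0, "dz": -4, "ax": 0, "ay": 0, "az": 0},
  {"gripper": 0.3, "dx": 0, "dy": 0, "dz": -6, "ax": 0, "ay": 0, "az": 0},
  {"gripper": 0.3, "dx": 0, "dy": 0, "dz": -7, "ax": 0, "ay": 0, "az": 0},
])

```text
time_s: 19.8
tool_pos: [0.6814, 0.1489, 0.4454]
tcp_rot: [[0.947, 0.32, 0.007], [0.32, -0.947, 0.001], [0.007, 0.001, -1.0]]
contact_force: [0.9, 0.5, 1.0]
width: 0.699
```

```bash
python3 plan.py .499 -.091 .20 60
python3 - <<'E'
from h import *
c=cam("side"); crop(c,200,70,350,250,3,"s18.png")
c=cam("top"); crop(c,180,100,340,220,5,"t18.png")
E
```

```text
t 19.8 gp [0.6827 0.1492 0.2654] yaw 18.7 F [0.9 0.5 1. ] w 65.7
dx dy dz [-25.01  16.88   6.38] a [ 0.004 -0.006 -0.721] dist cm 30.8 q6~ -1.23 q6now -0.23
```

View pics/s18.png

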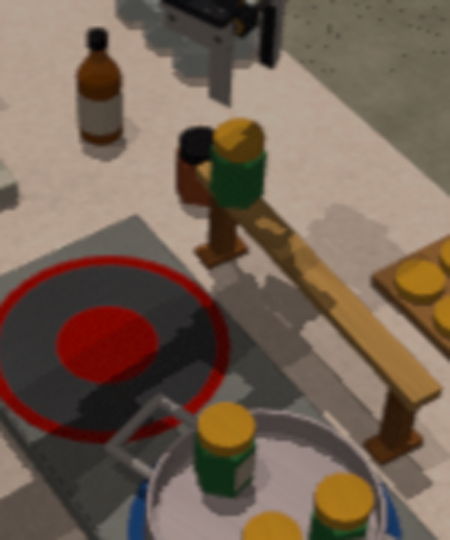

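View pics/t18.png

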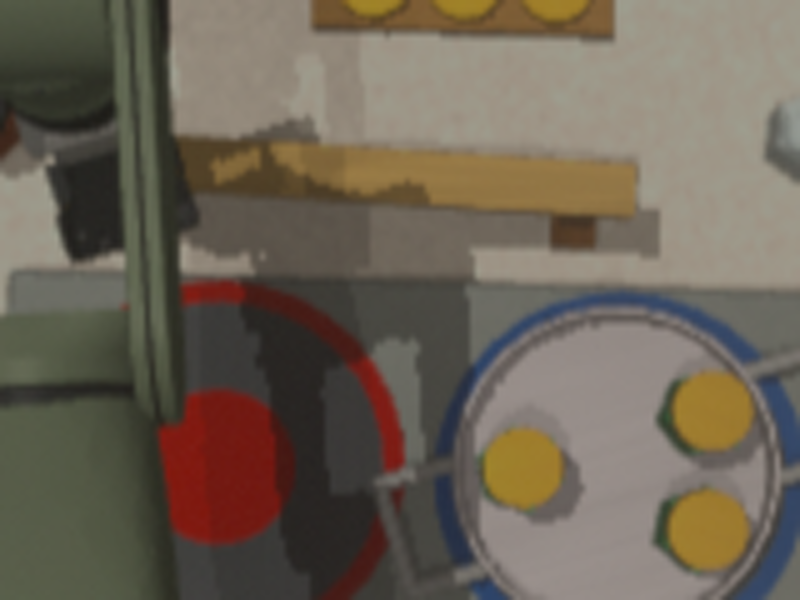

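```bash
python3 plan.py .499 -.091 .165 18.7; python3 -c "
from lids import *
lids()"
```

```text
t 19.9 gp [0.6827 0.1492 0.2648] yaw 18.7 F [-0.2 -0.5 -0.6] w 65.7
dx dy dz [-25.04  16.87   9.82] a [ 0.001 -0.007 -0.   ] dist cm 31.7 q6~ -0.51 q6now -0.23
top [ 0.5362 -0.2089] 164 218
top [ 0.4982 -0.0936] 167 213
top [ 0.4639 -0.2076] 169 219
side [ 0.4994 -0.0884] 233 295
side [ 0.5381 -0.2046] 249 326
side [ 0.4639 -0.2036] 262 343
```

Call:
send_rows([
  {"gripper": 0.3, "dx": -2, "dy": 1.4, "dz": 0, "ax": 0, "ay": 0, "az": 0},
  {"gripper": 0.3, "dx": -5.5, "dy": 3.7, "dz": 0, "ax": 0, "ay": 0, "az": 0},
  {"gripper": 0.3, "dx": -9.2, "dy": 6.2, "dz": 0, "ax": 0, "ay": 0, "az": 0},
  {"gripper": 0.3, "dx": -13, "dy": 8.8, "dz": 2, "ax": 0, "ay": -0.004, "az": 0},
  {"gripper": 0.3, "dx": -17, "dy": 11.4, "dz": 4, "ax": 0, "ay": -0.007, "az": 0},
  {"gripper": 0.3, "dx": -21, "dy": 14.1, "dz": 6, "ax": 0, "ay": -0.007, "az": 0},
  {"gripper": 0.3, "dx": -24, "dy": 16.2, "dz": 8, "ax": 0, "ay": -0.007, "az": 0},
  {"gripper": 0.3, "dx": -25, "dy": 16.9, "dz": 9.5, "ax": 0, "ay": -0.007, "az": 0},
  {"gripper": 0.3, "dx": -25, "dy": 16.9, "dz": 9.8, "ax": 0, "ay": -0.007, "az": 0},
  {"gripper": 0.3, "dx": -25, "dy": 16.9, "dz": 9.8, "ax": 0, "ay": -0.007, "az": 0},
])

```text
time_s: 21.0
tool_pos: [0.498, -0.091, 0.3417]
tcp_rot: [[0.948, 0.32, -0.007], [0.32, -0.948, -0.0], [-0.007, -0.002, -1.0]]
contact_force: [0.5, 0.2, 0.2]
width: 0.699
```

```bash
python3 plan.py .499 -.091 .124 18.7
```

```text
t 21.0 gp [ 0.4967 -0.0911  0.1617] yaw 18.6 F [0.5 0.2 0.2] w 65.7
dx dy dz [0.12 0.03 3.77] a [-0.002  0.007 -0.001] dist cm 3.8 q6~ -0.51 q6now -0.68
```

Call:
send_rows([
  {"gripper": 0.3, "dx": 0.1, "dy": 0, "dz": 1.3, "ax": 0, "ay": 0.007, "az": 0},
  {"gripper": 0.3, "dx": 0.1, "dy": 0, "dz": 2.6, "ax": 0, "ay": 0.007, "az": 0},
  {"gripper": 0.3, "dx": 0.1, "dy": 0, "dz": 3.5, "ax": 0, "ay": 0.007, "az": 0},
  {"gripper": 0.3, "dx": 0.1, "dy": 0, "dz": 3.8, "ax": 0, "ay": 0.007, "az": 0},
  {"gripper": 0.3, "dx": 0.1, "dy": 0, "dz": 3.8, "ax": 0, "ay": 0.007, "az": 0},
  {"gripper": 0.5, "dx": 0.1, "dy": 0, "dz": 3.8, "ax": 0, "ay": 0.007, "az": 0},
  {"gripper": 0.7, "dx": 0.1, "dy": 0, "dz": 3.8, "ax": 0, "ay": 0.007, "az": 0},
  {"gripper": 0.8, "dx": 0.1, "dy": 0, "dz": 3.8, "ax": 0, "ay": 0.007, "az": 0},
  {"gripper": 0.8, "dx": 0.1, "dy": 0, "dz": 3.8, "ax": 0, "ay": 0.007, "az": 0},
  {"gripper": 0.8, "dx": 0.1, "dy": 0, "dz": 3.8, "ax": 0, "ay": 0.007, "az": 0},
])

```text
time_s: 22.0
tool_pos: [0.499, -0.0909, 0.3042]
tcp_rot: [[0.948, 0.32, 0.001], [0.32, -0.948, 0.002], [0.001, -0.001, -1.0]]
contact_force: [0.5, -0.6, 2.1]
width: 0.529
```

```bash
python3 plan.py .499 -.091 .235 18.7
```

```text
t 22.0 gp [ 0.499  -0.0905  0.1242] yaw 18.6 F [ 0.5 -0.6  2.1] w 49.7
dx dy dz [ 1.000e-02 -0.000e+00 -1.108e+01] a [-0.001 -0.001 -0.001] dist cm 11.1 q6~ -0.51 q6now -0.68
```

Call:
send_rows([
  {"gripper": 0.8, "dx": 0, "dy": 0, "dz": -0.5, "ax": 0, "ay": 0, "az": 0},
  {"gripper": 0.8, "dx": 0, "dy": 0, "dz": -1.5, "ax": 0, "ay": 0, "az": 0},
  {"gripper": 0.8, "dx": 0, "dy": 0, "dz": -3, "ax": 0, "ay": 0, "az": 0},
  {"gripper": 0.8, "dx": 0, "dy": 0, "dz": -5, "ax": 0, "ay": 0, "az": 0},
  {"gripper": 0.8, "dx": 0, "dy": 0, "dz": -7, "ax": 0, "ay": 0, "az": 0},
  {"gripper": 0.8, "dx": 0, "dy": 0, "dz": -9, "ax": 0, "ay": 0, "az": 0},
  {"gripper": 0.8, "dx": 0, "dy": 0, "dz": -10.5, "ax": 0, "ay": 0, "az": 0},
  {"gripper": 0.8, "dx": 0, "dy": 0, "dz": -11.1, "ax": 0, "ay": 0, "az": 0},
  {"gripper": 0.8, "dx": 0, "dy": 0, "dz": -11.1, "ax": 0, "ay": 0, "az": 0},
  {"gripper": 0.8, "dx": 0, "dy": 0, "dz": -11.1, "ax": 0, "ay": 0, "az": 0},
])

```text
time_s: 23.0
tool_pos: [0.4986, -0.0909, 0.4146]
tcp_rot: [[0.948, 0.32, -0.001], [0.32, -0.948, 0.002], [0.0, -0.002, -1.0]]
contact_force: [-1.0, -0.1, -1.5]
width: 0.527
```

```bash
python3 plan.py .6784 .066 .225 18.7
```

```text
t 23.0 gp [ 0.4985 -0.0905  0.2346] yaw 18.6 F [-1.  -0.1 -1.5] w 49.5
dx dy dz [22.05 -9.12  0.98] a [-0.002 -0.    -0.001] dist cm 23.9 q6~ -0.23 q6now -0.68
```

Call:
send_rows([
  {"gripper": 0.8, "dx": 0.7, "dy": -0.3, "dz": 0, "ax": 0, "ay": 0, "az": 0},
  {"gripper": 0.8, "dx": 2.5, "dy": -1, "dz": 0, "ax": 0, "ay": 0, "az": 0},
  {"gripper": 0.8, "dx": 5.2, "dy": -2.1, "dz": 0, "ax": 0, "ay": 0, "az": 0},
  {"gripper": 0.8, "dx": 8.8, "dy": -3.6, "dz": 0.2, "ax": 0, "ay": 0, "az": 0},
  {"gripper": 0.8, "dx": 12.6, "dy": -5.2, "dz": 0.4, "ax": 0, "ay": 0, "az": 0},
  {"gripper": 0.8, "dx": 16.4, "dy": -6.8, "dz": 0.6, "ax": 0, "ay": 0, "az": 0},
  {"gripper": 0.8, "dx": 19.6, "dy": -8.1, "dz": 0.8, "ax": 0, "ay": 0, "az": 0},
  {"gripper": 0.8, "dx": 21.4, "dy": -8.9, "dz": 1, "ax": -0.002, "ay": 0, "az": 0},
  {"gripper": 0.8, "dx": 22, "dy": -9.1, "dz": 1, "ax": -0.002, "ay": 0, "az": 0},
  {"gripper": 0.8, "dx": 22, "dy": -9.1, "dz": 1, "ax": -0.002, "ay": 0, "az": 0},
])

```text
time_s: 24.0
tool_pos: [0.6782, 0.0663, 0.4032]
tcp_rot: [[0.947, 0.321, -0.003], [0.321, -0.947, 0.0], [-0.002, -0.001, -1.0]]
contact_force: [-1.3, 0.1, -1.1]
width: 0.526
```

```bash
python3 plan.py .6784 .066 .1905 18.7
```

```text
t 24.0 gp [0.6777 0.0663 0.2232] yaw 18.7 F [-1.3  0.1 -1.1] w 49.4
dx dy dz [0.02 0.04 3.27] a [-0.001  0.002 -0.   ] dist cm 3.3 q6~ -0.23 q6now -0.36
```

Call:
send_rows([
  {"gripper": 0.8, "dx": 0, "dy": 0, "dz": 0.5, "ax": 0, "ay": 0.002, "az": 0},
  {"gripper": 0.8, "dx": 0, "dy": 0, "dz": 1.2, "ax": 0, "ay": 0.002, "az": 0},
  {"gripper": 0.8, "dx": 0, "dy": 0, "dz": 1.9, "ax": 0, "ay": 0.002, "az": 0},
  {"gripper": 0.8, "dx": 0, "dy": 0, "dz": 2.5, "ax": 0, "ay": 0.002, "az": 0},
  {"gripper": 0.8, "dx": 0, "dy": 0, "dz": 2.9, "ax": 0, "ay": 0.002, "az": 0},
  {"gripper": 0.8, "dx": 0, "dy": 0, "dz": 3.1, "ax": 0, "ay": 0.002, "az": 0},
  {"gripper": 0.8, "dx": 0, "dy": 0, "dz": 3.3, "ax": 0, "ay": 0.002, "az": 0},
  {"gripper": 0.8, "dx": 0, "dy": 0, "dz": 3.4, "ax": 0, "ay": 0.002, "az": 0},
  {"gripper": 0.8, "dx": 0, "dy": 0, "dz": 3.4, "ax": 0, "ay": 0.002, "az": 0},
  {"gripper": 0.8, "dx": 0, "dy": 0, "dz": 3.4, "ax": 0, "ay": 0.002, "az": 0},
])

```text
time_s: 25.0
tool_pos: [0.678, 0.0662, 0.3703]
tcp_rot: [[0.947, 0.321, -0.0], [0.321, -0.947, 0.0], [-0.0, -0.0, -1.0]]
contact_force: [-2.6, 0.4, 4.8]
width: 0.525
```

```bash
python3 plan.py .6784 .066 .1905 18.7
```

```text
t 25.0 gp [0.678  0.0663 0.1903] yaw 18.7 F [-2.6  0.4  4.8] w 49.4
dx dy dz [ 0.03  0.03 -0.02] a [-0.  0.  0.] dist cm 0.0 q6~ -0.23 q6now -0.36
```

Contact force is 4.8 N upward, so it is seated. Release.

Call:
send_rows([
  {"gripper": 0.46, "dx": 0, "dy": 0, "dz": 0, "ax": 0, "ay": 0, "az": 0},
  {"gripper": 0.43, "dx": 0, "dy": 0, "dz": 0, "ax": 0, "ay": 0, "az": 0},
  {"gripper": 0.38, "dx": 0, "dy": 0, "dz": 0, "ax": 0, "ay": 0, "az": 0},
  {"gripper": 0.33, "dx": 0, "dy": 0, "dz": 0, "ax": 0, "ay": 0, "az": 0},
  {"gripper": 0.3, "dx": 0, "dy": 0, "dz": 0, "ax": 0, "ay": 0, "az": 0},
  {"gripper": 0.3, "dx": 0, "dy": 0, "dz": -0.5, "ax": 0, "ay": 0, "az": 0},
  {"gripper": 0.3, "dx": 0, "dy": 0, "dz": -2, "ax": 0, "ay": 0, "az": 0},
  {"gripper": 0.3, "dx": 0, "dy": 0, "dz": -4, "ax": 0, "ay": 0, "az": 0},
  {"gripper": 0.3, "dx": 0, "dy": 0, "dz": -6, "ax": 0, "ay": 0, "az": 0},
  {"gripper": 0.3, "dx": 0, "dy": 0, "dz": -7, "ax": 0, "ay": 0, "az": 0},
])

```text
time_s: 26.0
tool_pos: [0.6785, 0.0662, 0.4445]
tcp_rot: [[0.947, 0.321, 0.005], [0.321, -0.947, 0.0], [0.005, 0.002, -1.0]]
contact_force: [-0.3, 0.3, -0.7]
width: 0.699
```

```bash
python3 plan.py .537 -.2065 .165 90
python3 - <<'E'
from lids import *
lids()
c=cam("side"); crop(c,200,70,380,270,3,"s19.png")
E
```

```text
t 26.0 gp [0.6795 0.0662 0.2645] yaw 18.7 F [-0.3  0.3 -0.7] w 65.7
dx dy dz [-22.2   21.28   9.86] a [ 0.005 -0.004 -1.244] dist cm 32.3 q6~ -1.94 q6now -0.36
top [ 0.5369 -0.2089] 168 218
top [ 0.4636 -0.2075] 172 219
side [ 0.5379 -0.2047] 249 326
side [ 0.4638 -0.2036] 263 343
```

View pics/s19.png

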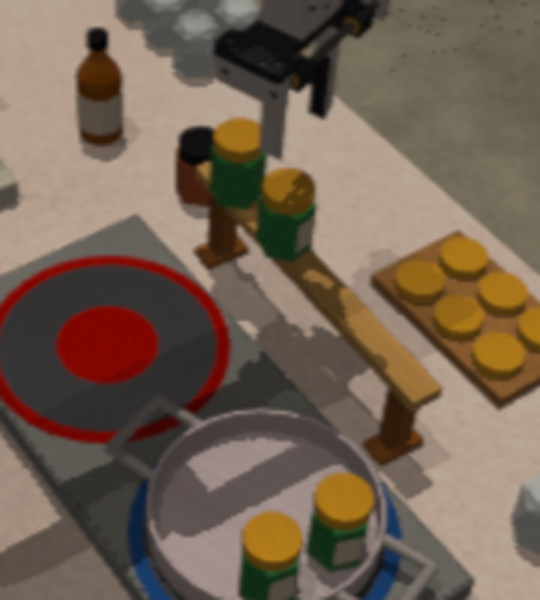

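```bash
python3 plan.py .5375 -.2068 .165 60
```

```text
t 26.15 gp [0.6787 0.0663 0.2619] yaw 18.7 F [-0.3  1.3 -0.9] w 65.7
dx dy dz [-22.1   21.34   9.64] a [ 0.001 -0.002 -0.721] dist cm 32.2 q6~ -1.41 q6now -0.36
```

Call:
send_rows([
  {"gripper": 0.3, "dx": -1.5, "dy": 1.5, "dz": 0, "ax": 0, "ay": 0, "az": -0.05},
  {"gripper": 0.3, "dx": -4.5, "dy": 4.3, "dz": 0, "ax": 0, "ay": 0, "az": -0.15},
  {"gripper": 0.3, "dx": -7.5, "dy": 7.2, "dz": 0, "ax": 0, "ay": 0, "az": -0.25},
  {"gripper": 0.3, "dx": -10.8, "dy": 10.4, "dz": 2, "ax": 0, "ay": 0, "az": -0.36},
  {"gripper": 0.3, "dx": -14.2, "dy": 13.7, "dz": 4, "ax": 0, "ay": 0, "az": -0.47},
  {"gripper": 0.3, "dx": -17.5, "dy": 16.9, "dz": 6, "ax": 0, "ay": 0, "az": -0.58},
  {"gripper": 0.3, "dx": -20.5, "dy": 19.8, "dz": 8, "ax": 0, "ay": 0, "az": -0.67},
  {"gripper": 0.3, "dx": -22.1, "dy": 21.3, "dz": 9.4, "ax": 0, "ay": 0, "az": -0.72},
  {"gripper": 0.3, "dx": -22.1, "dy": 21.3, "dz": 9.6, "ax": 0, "ay": 0, "az": -0.72},
  {"gripper": 0.3, "dx": -22.1, "dy": 21.3, "dz": 9.6, "ax": 0, "ay": 0, "az": -0.72},
])

```text
time_s: 27.15
tool_pos: [0.5369, -0.2063, 0.3441]
tcp_rot: [[0.503, 0.865, 0.0], [0.865, -0.503, 0.002], [0.002, -0.001, -1.0]]
contact_force: [0.3, 0.4, -0.5]
width: 0.703
```

```bash
python3 plan.py .5375 -.2068 .124 60
```

```text
t 27.15 gp [ 0.537  -0.2059  0.1641] yaw 59.8 F [ 0.3  0.4 -0.5] w 66.1
dx dy dz [-0.03  0.08  4.01] a [-0.001 -0.002 -0.003] dist cm 4.0 q6~ -1.41 q6now -1.56
```

Call:
send_rows([
  {"gripper": 0.3, "dx": 0, "dy": 0.1, "dz": 1.4, "ax": 0, "ay": 0, "az": 0},
  {"gripper": 0.3, "dx": 0, "dy": 0.1, "dz": 2.8, "ax": 0, "ay": 0, "az": 0},
  {"gripper": 0.3, "dx": 0, "dy": 0.1, "dz": 3.7, "ax": 0, "ay": 0, "az": 0},
  {"gripper": 0.3, "dx": 0, "dy": 0.1, "dz": 4, "ax": 0, "ay": 0, "az": 0},
  {"gripper": 0.3, "dx": 0, "dy": 0.1, "dz": 4, "ax": 0, "ay": 0, "az": 0},
  {"gripper": 0.5, "dx": 0, "dy": 0.1, "dz": 4, "ax": 0, "ay": 0, "az": 0},
  {"gripper": 0.7, "dx": 0, "dy": 0.1, "dz": 4, "ax": 0, "ay": 0, "az": 0},
  {"gripper": 0.8, "dx": 0, "dy": 0.1, "dz": 4, "ax": 0, "ay": 0, "az": 0},
  {"gripper": 0.8, "dx": 0, "dy": 0.1, "dz": 4, "ax": 0, "ay": 0, "az": 0},
  {"gripper": 0.8, "dx": 0, "dy": 0.1, "dz": 4, "ax": 0, "ay": 0, "az": 0},
])

```text
time_s: 28.15
tool_pos: [0.538, -0.2069, 0.3048]
tcp_rot: [[0.503, 0.865, 0.002], [0.865, -0.503, 0.002], [0.002, 0.001, -1.0]]
contact_force: [0.2, -0.4, 3.2]
width: 0.522
```

```bash
python3 plan.py .5375 -.2068 .235 60
```

```text
t 28.15 gp [ 0.5383 -0.2066  0.1248] yaw 59.8 F [ 0.2 -0.4  3.2] w 49.1
dx dy dz [ 1.000e-02 -5.000e-02 -1.102e+01] a [ 0.001 -0.002 -0.003] dist cm 11.0 q6~ -1.41 q6now -1.56
```

Call:
send_rows([
  {"gripper": 0.8, "dx": 0, "dy": 0, "dz": -0.5, "ax": 0, "ay": 0, "az": 0},
  {"gripper": 0.8, "dx": 0, "dy": 0, "dz": -1.5, "ax": 0, "ay": 0, "az": 0},
  {"gripper": 0.8, "dx": 0, "dy": 0, "dz": -3, "ax": 0, "ay": 0, "az": 0},
  {"gripper": 0.8, "dx": 0, "dy": 0, "dz": -5, "ax": 0, "ay": 0, "az": 0},
  {"gripper": 0.8, "dx": 0, "dy": 0, "dz": -7, "ax": 0, "ay": 0, "az": 0},
  {"gripper": 0.8, "dx": 0, "dy": 0, "dz": -9, "ax": 0, "ay": 0, "az": 0},
  {"gripper": 0.8, "dx": 0, "dy": 0, "dz": -10.5, "ax": 0, "ay": 0, "az": 0},
  {"gripper": 0.8, "dx": 0, "dy": 0, "dz": -11, "ax": 0, "ay": 0, "az": 0},
  {"gripper": 0.8, "dx": 0, "dy": 0, "dz": -11, "ax": 0, "ay": 0, "az": 0},
  {"gripper": 0.8, "dx": 0, "dy": 0, "dz": -11, "ax": 0, "ay": 0, "az": 0},
])

```text
time_s: 29.15
tool_pos: [0.5376, -0.207, 0.4139]
tcp_rot: [[0.503, 0.864, 0.0], [0.864, -0.503, 0.002], [0.002, -0.001, -1.0]]
contact_force: [1.0, 0.1, -2.0]
width: 0.527
```

```bash
python3 plan.py .6756 -.023 .225 60
```

```text
t 29.15 gp [ 0.5376 -0.2065  0.2339] yaw 59.8 F [ 1.   0.1 -2. ] w 49.6
dx dy dz [22.84  2.69  0.94] a [-0.001 -0.002 -0.003] dist cm 23.0 q6~ -1.08 q6now -1.56
```

Call:
send_rows([
  {"gripper": 0.8, "dx": 0.7, "dy": 0.1, "dz": 0, "ax": 0, "ay": 0, "az": 0},
  {"gripper": 0.8, "dx": 2.5, "dy": 0.3, "dz": 0, "ax": 0, "ay": 0, "az": 0},
  {"gripper": 0.8, "dx": 5.3, "dy": 0.6, "dz": 0, "ax": 0, "ay": 0, "az": 0},
  {"gripper": 0.8, "dx": 9, "dy": 1.1, "dz": 0.2, "ax": 0, "ay": 0, "az": 0},
  {"gripper": 0.8, "dx": 13, "dy": 1.5, "dz": 0.4, "ax": 0, "ay": 0, "az": 0},
  {"gripper": 0.8, "dx": 17, "dy": 2, "dz": 0.6, "ax": 0, "ay": 0, "az": 0},
  {"gripper": 0.8, "dx": 20.3, "dy": 2.4, "dz": 0.8, "ax": 0, "ay": 0, "az": 0},
  {"gripper": 0.8, "dx": 22.2, "dy": 2.6, "dz": 0.9, "ax": 0, "ay": -0.002, "az": 0},
  {"gripper": 0.8, "dx": 22.8, "dy": 2.7, "dz": 0.9, "ax": 0, "ay": -0.002, "az": 0},
  {"gripper": 0.8, "dx": 22.8, "dy": 2.7, "dz": 0.9, "ax": 0, "ay": -0.002, "az": 0},
])

```text
time_s: 30.15
tool_pos: [0.6756, -0.0232, 0.4046]
tcp_rot: [[0.502, 0.865, -0.002], [0.865, -0.502, 0.0], [-0.001, -0.002, -1.0]]
contact_force: [0.3, -0.3, -1.6]
width: 0.522
```

```bash
python3 plan.py .6756 -.023 .1905 60
```

```text
t 30.15 gp [ 0.6751 -0.0231  0.2246] yaw 59.9 F [ 0.3 -0.3 -1.6] w 49.1
dx dy dz [0.02 0.   3.41] a [-0.002  0.001 -0.002] dist cm 3.4 q6~ -1.08 q6now -1.21
```

Call:
send_rows([
  {"gripper": 0.8, "dx": 0, "dy": 0, "dz": 0.5, "ax": -0.002, "ay": 0, "az": 0},
  {"gripper": 0.8, "dx": 0, "dy": 0, "dz": 1.2, "ax": -0.002, "ay": 0, "az": 0},
  {"gripper": 0.8, "dx": 0, "dy": 0, "dz": 1.9, "ax": -0.002, "ay": 0, "az": 0},
  {"gripper": 0.8, "dx": 0, "dy": 0, "dz": 2.6, "ax": -0.002, "ay": 0, "az": 0},
  {"gripper": 0.8, "dx": 0, "dy": 0, "dz": 3, "ax": -0.002, "ay": 0, "az": 0},
  {"gripper": 0.8, "dx": 0, "dy": 0, "dz": 3.3, "ax": -0.002, "ay": 0, "az": 0},
  {"gripper": 0.8, "dx": 0, "dy": 0, "dz": 3.45, "ax": -0.002, "ay": 0, "az": 0},
  {"gripper": 0.8, "dx": 0, "dy": 0, "dz": 3.5, "ax": -0.002, "ay": 0, "az": 0},
  {"gripper": 0.8, "dx": 0, "dy": 0, "dz": 3.5, "ax": -0.002, "ay": 0, "az": 0},
  {"gripper": 0.8, "dx": 0, "dy": 0, "dz": 3.5, "ax": -0.002, "ay": 0, "az": 0},
])

```text
time_s: 31.15
tool_pos: [0.6755, -0.0234, 0.3709]
tcp_rot: [[0.502, 0.865, 0.0], [0.865, -0.502, -0.002], [-0.001, 0.001, -1.0]]
contact_force: [-2.7, -1.8, 4.9]
width: 0.523
```

```bash
python3 plan.py .6756 -.023 .1905 60
```

```text
t 31.15 gp [ 0.6756 -0.0238  0.1909] yaw 59.9 F [-2.7 -1.8  4.9] w 49.2
dx dy dz [ 0.04 -0.02  0.04] a [ 0.001  0.001 -0.002] dist cm 0.1 q6~ -1.08 q6now -1.21
```

Seated. Release and rise.

Call:
send_rows([
  {"gripper": 0.46, "dx": 0, "dy": 0, "dz": 0, "ax": 0, "ay": 0, "az": 0},
  {"gripper": 0.43, "dx": 0, "dy": 0, "dz": 0, "ax": 0, "ay": 0, "az": 0},
  {"gripper": 0.38, "dx": 0, "dy": 0, "dz": 0, "ax": 0, "ay": 0, "az": 0},
  {"gripper": 0.33, "dx": 0, "dy": 0, "dz": 0, "ax": 0, "ay": 0, "az": 0},
  {"gripper": 0.3, "dx": 0, "dy": 0, "dz": 0, "ax": 0, "ay": 0, "az": 0},
  {"gripper": 0.3, "dx": 0, "dy": 0, "dz": -0.5, "ax": 0, "ay": 0, "az": 0},
  {"gripper": 0.3, "dx": 0, "dy": 0, "dz": -2, "ax": 0, "ay": 0, "az": 0},
  {"gripper": 0.3, "dx": 0, "dy": 0, "dz": -4, "ax": 0, "ay": 0, "az": 0},
  {"gripper": 0.3, "dx": 0, "dy": 0, "dz": -6, "ax": 0, "ay": 0, "az": 0},
  {"gripper": 0.3, "dx": 0, "dy": 0, "dz": -7, "ax": 0, "ay": 0, "az": 0},
])

```text
time_s: 32.15
tool_pos: [0.6759, -0.0233, 0.445]
tcp_rot: [[0.502, 0.865, 0.006], [0.865, -0.502, -0.003], [0.001, 0.006, -1.0]]
contact_force: [0.2, 0.3, 0.9]
width: 0.698
```

```bash
python3 - <<'E'
from lids import *
lids()
c=cam("side"); crop(c,200,70,380,270,3,"s20.png")
E
python3 plan.py .464 -.2055 .165 60
```

```text
top [ 0.4758 -0.224 ] 167 219
side [ 0.4759 -0.2209] 271 346
t 32.3 gp [ 0.6762 -0.0237  0.2625] yaw 59.9 F [-0.3 -0.6 -1.1] w 65.8
dx dy dz [-26.37  -9.2    9.73] a [ 0.004  0.    -0.002] dist cm 29.6 q6~ -1.46 q6now -1.21
```

View pics/s20.png

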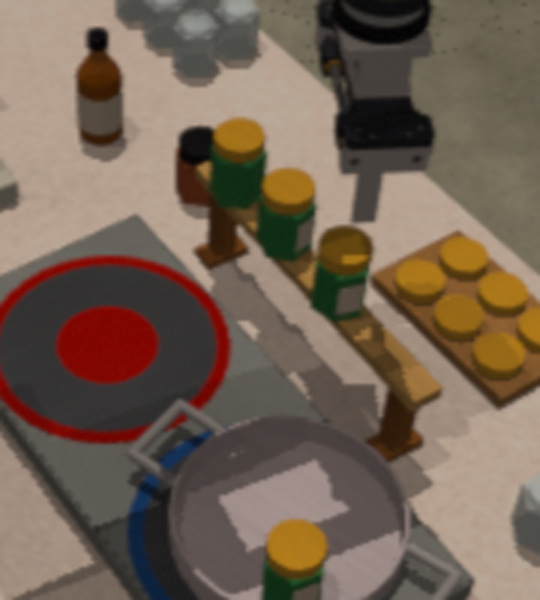

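The pan has been knocked aside, as the task warned. The last jar is now at about (0.476, -0.2225), so I re-plan from there.

```bash
python3 plan.py .476 -.2225 .165 60
```

```text
t 32.3 gp [ 0.6762 -0.0237  0.2625] yaw 59.9 F [-0.3 -0.6 -1.1] w 65.8
dx dy dz [-27.24  -7.3    9.73] a [ 0.004  0.    -0.002] dist cm 29.8 q6~ -1.48 q6now -1.21
```

Call:
send_rows([
  {"gripper": 0.3, "dx": -1.9, "dy": -0.5, "dz": 0, "ax": 0, "ay": 0, "az": 0},
  {"gripper": 0.3, "dx": -5.5, "dy": -1.5, "dz": 0, "ax": 0, "ay": 0, "az": 0},
  {"gripper": 0.3, "dx": -9.5, "dy": -2.5, "dz": 0, "ax": 0, "ay": 0, "az": 0},
  {"gripper": 0.3, "dx": -13.5, "dy": -3.6, "dz": 2, "ax": 0, "ay": 0, "az": 0},
  {"gripper": 0.3, "dx": -17.5, "dy": -4.7, "dz": 4, "ax": 0.004, "ay": 0, "az": 0},
  {"gripper": 0.3, "dx": -21.5, "dy": -5.8, "dz": 6, "ax": 0.004, "ay": 0, "az": 0},
  {"gripper": 0.3, "dx": -25.2, "dy": -6.8, "dz": 8, "ax": 0.004, "ay": 0, "az": 0},
  {"gripper": 0.3, "dx": -27.2, "dy": -7.3, "dz": 9.5, "ax": 0.004, "ay": 0, "az": 0},
  {"gripper": 0.3, "dx": -27.2, "dy": -7.3, "dz": 9.7, "ax": 0.004, "ay": 0, "az": 0},
  {"gripper": 0.3, "dx": -27.2, "dy": -7.3, "dz": 9.7, "ax": 0.004, "ay": 0, "az": 0},
])

```text
time_s: 33.3
tool_pos: [0.4759, -0.222, 0.3442]
tcp_rot: [[0.503, 0.864, -0.002], [0.864, -0.503, 0.002], [0.0, -0.003, -1.0]]
contact_force: [-0.5, -0.0, 0.3]
width: 0.7
```

```bash
python3 plan.py .476 -.2225 .124 60
python3 - <<'E'
from h import *
c=cam("side"); crop(c,230,180,350,300,5,"s21.png")
E
```

```text
t 33.3 gp [ 0.4755 -0.2217  0.1642] yaw 59.8 F [-0.5 -0.   0.3] w 65.8
dx dy dz [-0.04  0.05  4.02] a [-0.003 -0.    -0.003] dist cm 4.0 q6~ -1.48 q6now -1.65
```

View pics/s21.png

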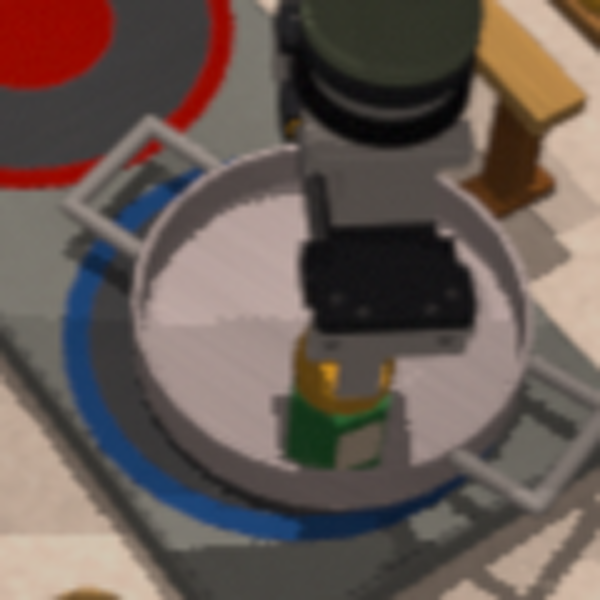

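Call:
send_rows([
  {"gripper": 0.3, "dx": 0, "dy": 0, "dz": 1.4, "ax": 0, "ay": 0, "az": 0},
  {"gripper": 0.3, "dx": 0, "dy": 0, "dz": 2.8, "ax": 0, "ay": 0, "az": 0},
  {"gripper": 0.3, "dx": 0, "dy": 0, "dz": 3.7, "ax": 0, "ay": 0, "az": 0},
  {"gripper": 0.3, "dx": 0, "dy": 0, "dz": 4, "ax": 0, "ay": 0, "az": 0},
  {"gripper": 0.3, "dx": 0, "dy": 0, "dz": 4, "ax": 0, "ay": 0, "az": 0},
  {"gripper": 0.5, "dx": 0, "dy": 0, "dz": 4, "ax": 0, "ay": 0, "az": 0},
  {"gripper": 0.7, "dx": 0, "dy": 0, "dz": 4, "ax": 0, "ay": 0, "az": 0},
  {"gripper": 0.8, "dx": 0, "dy": 0, "dz": 4, "ax": 0, "ay": 0, "az": 0},
  {"gripper": 0.8, "dx": 0, "dy": 0, "dz": 4, "ax": 0, "ay": 0, "az": 0},
  {"gripper": 0.8, "dx": 0, "dy": 0, "dz": 4, "ax": 0, "ay": 0, "az": 0},
])

```text
time_s: 34.35
tool_pos: [0.4768, -0.222, 0.3057]
tcp_rot: [[0.502, 0.865, 0.0], [0.865, -0.502, -0.0], [-0.0, 0.001, -1.0]]
contact_force: [-0.1, -0.6, 2.2]
width: 0.524
```

```bash
python3 plan.py .476 -.2225 .235 60
```

```text
t 34.35 gp [ 0.4768 -0.2221  0.1257] yaw 59.9 F [-0.1 -0.6  2.2] w 49.3
dx dy dz [ -0.08  -0.03 -10.93] a [ 0.001  0.    -0.002] dist cm 10.9 q6~ -1.48 q6now -1.65
```

Call:
send_rows([
  {"gripper": 0.8, "dx": 0, "dy": 0, "dz": -0.5, "ax": 0, "ay": 0, "az": 0},
  {"gripper": 0.8, "dx": 0, "dy": 0, "dz": -1.5, "ax": 0, "ay": 0, "az": 0},
  {"gripper": 0.8, "dx": 0, "dy": 0, "dz": -3, "ax": 0, "ay": 0, "az": 0},
  {"gripper": 0.8, "dx": 0, "dy": 0, "dz": -5, "ax": 0, "ay": 0, "az": 0},
  {"gripper": 0.8, "dx": 0, "dy": 0, "dz": -7, "ax": 0, "ay": 0, "az": 0},
  {"gripper": 0.8, "dx": 0, "dy": 0, "dz": -9, "ax": 0, "ay": 0, "az": 0},
  {"gripper": 0.8, "dx": 0, "dy": 0, "dz": -10.5, "ax": 0, "ay": 0, "az": 0},
  {"gripper": 0.8, "dx": 0, "dy": 0, "dz": -11, "ax": 0, "ay": 0, "az": 0},
  {"gripper": 0.8, "dx": 0, "dy": 0, "dz": -11, "ax": 0, "ay": 0, "az": 0},
  {"gripper": 0.8, "dx": 0, "dy": 0, "dz": -11, "ax": 0, "ay": 0, "az": 0},
])

```text
time_s: 35.35
tool_pos: [0.4764, -0.2218, 0.415]
tcp_rot: [[0.502, 0.865, -0.001], [0.865, -0.502, 0.0], [0.0, -0.001, -1.0]]
contact_force: [-0.6, 0.2, -0.3]
width: 0.523
```

```bash
python3 plan.py .6728 -.108 .225 60
```

```text
t 35.35 gp [ 0.4763 -0.2217  0.235 ] yaw 59.9 F [-0.6  0.2 -0.3] w 49.2
dx dy dz [19.7  11.27  1.  ] a [-0.001 -0.    -0.002] dist cm 22.7 q6~ -1.21 q6now -1.65
```

Call:
send_rows([
  {"gripper": 0.8, "dx": 0.6, "dy": 0.3, "dz": 0, "ax": 0, "ay": 0, "az": 0},
  {"gripper": 0.8, "dx": 2.2, "dy": 1.3, "dz": 0, "ax": 0, "ay": 0, "az": 0},
  {"gripper": 0.8, "dx": 4.6, "dy": 2.6, "dz": 0, "ax": 0, "ay": 0, "az": 0},
  {"gripper": 0.8, "dx": 7.8, "dy": 4.5, "dz": 0.2, "ax": 0, "ay": 0, "az": 0},
  {"gripper": 0.8, "dx": 11.2, "dy": 6.4, "dz": 0.4, "ax": 0, "ay": 0, "az": 0},
  {"gripper": 0.8, "dx": 14.6, "dy": 8.4, "dz": 0.6, "ax": 0, "ay": 0, "az": 0},
  {"gripper": 0.8, "dx": 17.5, "dy": 10, "dz": 0.8, "ax": 0, "ay": 0, "az": 0},
  {"gripper": 0.8, "dx": 19.1, "dy": 10.9, "dz": 1, "ax": 0, "ay": 0, "az": 0},
  {"gripper": 0.8, "dx": 19.7, "dy": 11.3, "dz": 1, "ax": 0, "ay": 0, "az": 0},
  {"gripper": 0.8, "dx": 19.7, "dy": 11.3, "dz": 1, "ax": 0, "ay": 0, "az": 0},
])

```text
time_s: 36.35
tool_pos: [0.6735, -0.1074, 0.4035]
tcp_rot: [[0.501, 0.865, -0.003], [0.865, -0.501, 0.001], [-0.001, -0.003, -1.0]]
contact_force: [-0.6, 0.0, -1.0]
width: 0.526
```

```bash
python3 plan.py .6728 -.108 .1915 60
```

```text
t 36.35 gp [ 0.6729 -0.1072  0.2235] yaw 59.9 F [-0.6  0.  -1. ] w 49.4
dx dy dz [-0.08 -0.02  3.2 ] a [-0.003  0.001 -0.001] dist cm 3.2 q6~ -1.21 q6now -1.33
```

Call:
send_rows([
  {"gripper": 0.8, "dx": 0, "dy": 0, "dz": 0.5, "ax": -0.003, "ay": 0, "az": 0},
  {"gripper": 0.8, "dx": 0, "dy": 0, "dz": 1.2, "ax": -0.003, "ay": 0, "az": 0},
  {"gripper": 0.8, "dx": 0, "dy": 0, "dz": 1.9, "ax": -0.003, "ay": 0, "az": 0},
  {"gripper": 0.8, "dx": 0, "dy": 0, "dz": 2.5, "ax": -0.003, "ay": 0, "az": 0},
  {"gripper": 0.8, "dx": 0, "dy": 0, "dz": 2.9, "ax": -0.003, "ay": 0, "az": 0},
  {"gripper": 0.8, "dx": 0, "dy": 0, "dz": 3.1, "ax": -0.003, "ay": 0, "az": 0},
  {"gripper": 0.8, "dx": 0, "dy": 0, "dz": 3.25, "ax": -0.003, "ay": 0, "az": 0},
  {"gripper": 0.8, "dx": 0, "dy": 0, "dz": 3.3, "ax": -0.003, "ay": 0, "az": 0},
  {"gripper": 0.8, "dx": 0, "dy": 0, "dz": 3.3, "ax": -0.003, "ay": 0, "az": 0},
  {"gripper": 0.8, "dx": 0, "dy": 0, "dz": 3.3, "ax": -0.003, "ay": 0, "az": 0},
])

```text
time_s: 37.35
tool_pos: [0.6734, -0.1077, 0.3719]
tcp_rot: [[0.501, 0.865, 0.001], [0.865, -0.501, -0.002], [-0.001, 0.002, -1.0]]
contact_force: [-2.9, -1.6, 5.7]
width: 0.523
```

```bash
python3 plan.py .6728 -.108 .1915 60
```

```text
t 37.35 gp [ 0.6736 -0.108   0.1919] yaw 59.9 F [-2.9 -1.6  5.7] w 49.2
dx dy dz [-0.06 -0.04  0.04] a [ 0.002  0.001 -0.001] dist cm 0.1 q6~ -1.21 q6now -1.33
```

Call:
send_rows([
  {"gripper": 0.46, "dx": 0, "dy": 0, "dz": 0, "ax": 0, "ay": 0, "az": 0},
  {"gripper": 0.43, "dx": 0, "dy": 0, "dz": 0, "ax": 0, "ay": 0, "az": 0},
  {"gripper": 0.38, "dx": 0, "dy": 0, "dz": 0, "ax": 0, "ay": 0, "az": 0},
  {"gripper": 0.33, "dx": 0, "dy": 0, "dz": 0, "ax": 0, "ay": 0, "az": 0},
  {"gripper": 0.3, "dx": 0, "dy": 0, "dz": 0, "ax": 0, "ay": 0, "az": 0},
  {"gripper": 0.3, "dx": 0, "dy": 0, "dz": -0.5, "ax": 0, "ay": 0, "az": 0},
  {"gripper": 0.3, "dx": 0, "dy": 0, "dz": -2, "ax": 0, "ay": 0, "az": 0},
  {"gripper": 0.3, "dx": 0, "dy": 0, "dz": -4, "ax": 0, "ay": 0, "az": 0},
  {"gripper": 0.3, "dx": 0, "dy": 0, "dz": -6, "ax": 0, "ay": 0, "az": 0},
  {"gripper": 0.3, "dx": 0, "dy": 0, "dz": -8, "ax": 0, "ay": 0, "az": 0},
])

```text
time_s: 38.35
tool_pos: [0.6734, -0.1075, 0.4544]
tcp_rot: [[0.501, 0.865, 0.003], [0.865, -0.501, -0.002], [-0.001, 0.003, -1.0]]
contact_force: [0.6, -0.2, -0.2]
width: 0.7
```

```bash
python3 plan.py .42 .12 .27 60
```

```text
t 38.35 gp [ 0.6739 -0.1079  0.2744] yaw 59.9 F [ 0.6 -0.2 -0.2] w 65.8
dx dy dz [  6.99 -33.33   0.32] a [ 0.003  0.001 -0.001] dist cm 34.1 q6~ -0.77 q6now -1.33
```

Call:
send_rows([
  {"gripper": 0.5, "dx": 0.5, "dy": -3, "dz": 0, "ax": 0, "ay": 0, "az": 0},
  {"gripper": 0.6, "dx": 1.5, "dy": -7, "dz": 0, "ax": 0, "ay": 0, "az": 0},
  {"gripper": 0.6, "dx": 2.4, "dy": -11.5, "dz": 0, "ax": 0, "ay": 0, "az": 0},
  {"gripper": 0.6, "dx": 3.4, "dy": -16, "dz": 0, "ax": 0, "ay": 0, "az": 0},
  {"gripper": 0.6, "dx": 4.3, "dy": -20.5, "dz": 0, "ax": 0, "ay": 0, "az": 0},
  {"gripper": 0.6, "dx": 5.2, "dy": -25, "dz": 0, "ax": 0, "ay": 0, "az": 0},
  {"gripper": 0.6, "dx": 6.2, "dy": -29.5, "dz": 0, "ax": 0, "ay": 0, "az": 0},
  {"gripper": 0.6, "dx": 7, "dy": -33.3, "dz": 0, "ax": 0.003, "ay": 0, "az": 0},
  {"gripper": 0.6, "dx": 7, "dy": -33.3, "dz": 0, "ax": 0.003, "ay": 0, "az": 0},
  {"gripper": 0.6, "dx": 7, "dy": -33.3, "dz": 0, "ax": 0.003, "ay": 0, "az": 0},
])

```text
time_s: 39.35
tool_pos: [0.4201, 0.1203, 0.4549]
tcp_rot: [[0.5, 0.866, 0.004], [0.866, -0.5, -0.001], [0.001, 0.004, -1.0]]
contact_force: [0.7, 0.3, 0.2]
width: 0.399
```

```bash
python3 plan.py
python3 - <<'E'
from lids import *
lids(ztop=.186,box=(.6,.75,-.2,.25))
c=cam("side"); crop(c,200,70,380,270,3,"s22.png")
c=cam("top"); crop(c,170,110,350,260,4,"t22.png")
E
```

```text
t 39.35 gp [0.4207 0.1201 0.2749] yaw 60.0 F [0.7 0.3 0.2] w 37.5
top [0.68   0.1464] 192 242
top [0.6767 0.0632] 199 239
top [ 0.6729 -0.0266] 197 238
top [ 0.6716 -0.1104] 196 239
side [0.6817 0.1537] 146 221
side [0.6785 0.0696] 161 240
side [ 0.6757 -0.0211] 182 263
side [ 0.7182 -0.1121] 922 281
side [ 0.708  -0.1898] 212 308
```

View pics/s22.png

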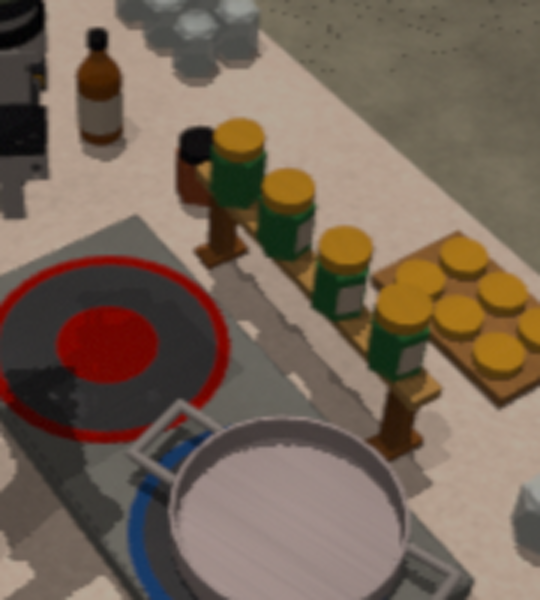

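View pics/t22.png

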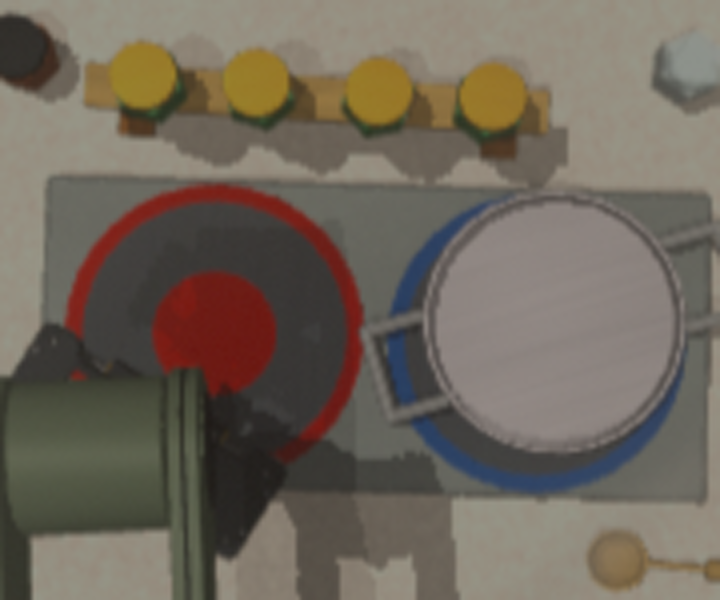

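Run:
```python
from h import *
ct=cam("top"); cs=cam("side")
T=lambda x,y,z:pt(ct,170+x/4-.4,110+y/4-.4,z).round(4)
S=lambda x,y,z:pt(cs,200+x/3-.33,70+y/3-.33,z).round(4)
h=T(378,377,.072); c=T(555,322.5,.074); print("top h,c",h,c,np.linalg.norm((h-c)[:2])); d=(h-c)[:2]; print("yaw",np.degrees(np.arctan2(d[1],d[0])))
a,b=T(364,332,.072),T(392,421,.072); print("bar",a,b,"normal yaw",np.degrees(np.arctan2((a-b)[1],(a-b)[0]))+90)
print("side h",S(157,428,.072))
crop(cs,235,195,285,240,12,"s23.png")
```

```text
top h,c [ 0.4639 -0.034   0.072 ] [ 0.5108 -0.1723  0.074 ] 0.1460359544769712
yaw 108.73271545963196
bar [ 0.499  -0.0219  0.072 ] [ 0.4295 -0.046   0.072 ] normal yaw 109.12463254658894
side h [ 0.4649 -0.0319  0.072 ]
```

View pics/s23.png

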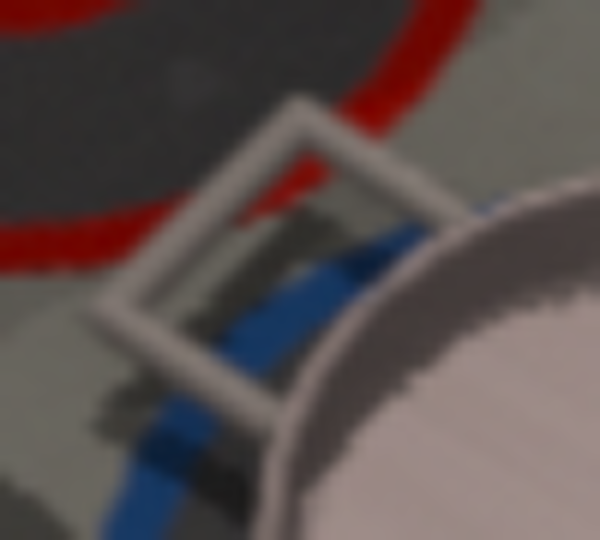

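```bash
python3 plan.py .4644 -.0325 .14 109
```

```text
t 39.65 gp [0.4211 0.119  0.2732] yaw 59.8 F [-0.7  0.5 -0.2] w 37.7
dx dy dz [-10.93  11.36  13.33] a [-0.     0.001 -0.858] dist cm 20.6 q6~ -1.97 q6now -0.97
```

Call:
send_rows([
  {"gripper": 0.6, "dx": -1, "dy": 1, "dz": 0.5, "ax": 0, "ay": 0, "az": -0.1},
  {"gripper": 0.6, "dx": -2.5, "dy": 2.6, "dz": 2, "ax": 0, "ay": 0, "az": -0.22},
  {"gripper": 0.6, "dx": -4.2, "dy": 4.3, "dz": 4, "ax": 0, "ay": 0, "az": -0.35},
  {"gripper": 0.6, "dx": -6, "dy": 6.2, "dz": 6.5, "ax": 0, "ay": 0, "az": -0.48},
  {"gripper": 0.6, "dx": -7.8, "dy": 8.1, "dz": 9, "ax": 0, "ay": 0, "az": -0.61},
  {"gripper": 0.6, "dx": -9.5, "dy": 9.9, "dz": 11.5, "ax": 0, "ay": 0, "az": -0.73},
  {"gripper": 0.6, "dx": -10.5, "dy": 10.9, "dz": 12.8, "ax": 0, "ay": 0, "az": -0.81},
  {"gripper": 0.6, "dx": -10.9, "dy": 11.4, "dz": 13.3, "ax": 0, "ay": 0, "az": -0.86},
  {"gripper": 0.6, "dx": -10.9, "dy": 11.4, "dz": 13.3, "ax": 0, "ay": 0, "az": -0.86},
  {"gripper": 0.6, "dx": -10.9, "dy": 11.4, "dz": 13.3, "ax": 0, "ay": 0, "az": -0.86},
], grip_force=25)

```text
time_s: 40.65
tool_pos: [0.4651, -0.0329, 0.3202]
tcp_rot: [[-0.325, 0.946, -0.001], [0.946, 0.325, -0.001], [-0.0, -0.001, -1.0]]
contact_force: [0.8, 0.1, -0.1]
width: 0.403
```

```bash
python3 plan.py .4644 -.0325 .072 109
python3 - <<'E'
from h import *
c=cam("side"); crop(c,220,160,320,260,6,"s24.png")
E
```

```text
t 40.65 gp [ 0.465  -0.033   0.1402] yaw 109.0 F [ 0.8  0.1 -0.1] w 37.9
dx dy dz [ 0.06 -0.05  6.82] a [-0.001  0.    -0.   ] dist cm 6.8 q6~ -1.97 q6now -2.16
```

View pics/s24.png

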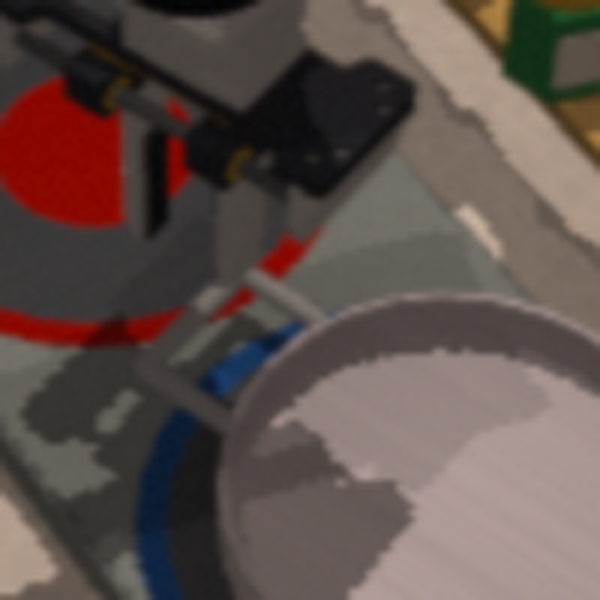

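Call:
send_rows([
  {"gripper": 0.6, "dx": 0.05, "dy": 0, "dz": 1.5, "ax": 0, "ay": 0, "az": 0},
  {"gripper": 0.6, "dx": 0.05, "dy": 0, "dz": 3.2, "ax": 0, "ay": 0, "az": 0},
  {"gripper": 0.6, "dx": 0.05, "dy": 0, "dz": 4.8, "ax": 0, "ay": 0, "az": 0},
  {"gripper": 0.6, "dx": 0.05, "dy": 0, "dz": 6, "ax": 0, "ay": 0, "az": 0},
  {"gripper": 0.6, "dx": 0.05, "dy": 0, "dz": 6.7, "ax": 0, "ay": 0, "az": 0},
  {"gripper": 0.6, "dx": 0.05, "dy": 0, "dz": 6.8, "ax": 0, "ay": 0, "az": 0},
  {"gripper": 0.6, "dx": 0.05, "dy": 0, "dz": 6.8, "ax": 0, "ay": 0, "az": 0},
  {"gripper": 0.7, "dx": 0.05, "dy": 0, "dz": 6.8, "ax": 0, "ay": 0, "az": 0},
  {"gripper": 0.8, "dx": 0.05, "dy": 0, "dz": 6.8, "ax": 0, "ay": 0, "az": 0},
  {"gripper": 0.9, "dx": 0.05, "dy": 0, "dz": 6.8, "ax": 0, "ay": 0, "az": 0},
])

```text
time_s: 41.7
tool_pos: [0.4652, -0.0323, 0.2531]
tcp_rot: [[-0.326, 0.945, 0.001], [0.945, 0.326, -0.001], [-0.001, 0.001, -1.0]]
contact_force: [0.3, 0.7, -0.1]
width: 0.179
```

Call:
send_rows([
  {"gripper": 1, "dx": 0, "dy": 0, "dz": 0, "ax": 0, "ay": 0, "az": 0},
  {"gripper": 1, "dx": 0, "dy": 0, "dz": 0, "ax": 0, "ay": 0, "az": 0},
  {"gripper": 1, "dx": 0, "dy": 0, "dz": 0, "ax": 0, "ay": 0, "az": 0},
  {"gripper": 1, "dx": 0, "dy": 0, "dz": 0, "ax": 0, "ay": 0, "az": 0},
  {"gripper": 1, "dx": 0, "dy": 0, "dz": 0, "ax": 0, "ay": 0, "az": 0},
  {"gripper": 1, "dx": 0, "dy": 0, "dz": 0, "ax": 0, "ay": 0, "az": 0},
  {"gripper": 1, "dx": 0, "dy": 0, "dz": 0, "ax": 0, "ay": 0, "az": 0},
  {"gripper": 1, "dx": 0, "dy": 0, "dz": 0, "ax": 0, "ay": 0, "az": 0},
  {"gripper": 1, "dx": 0, "dy": 0, "dz": 0, "ax": 0, "ay": 0, "az": 0},
  {"gripper": 1, "dx": 0, "dy": 0, "dz": 0, "ax": 0, "ay": 0, "az": 0},
])

```text
time_s: 42.7
tool_pos: [0.4652, -0.0322, 0.2532]
tcp_rot: [[-0.326, 0.945, 0.001], [0.945, 0.326, -0.001], [-0.001, 0.001, -1.0]]
contact_force: [-2.3, 0.6, 2.5]
width: 0.108
```

```bash
python3 plan.py .448 .238 .072 109
```

```text
t 42.7 gp [ 0.4655 -0.0324  0.0732] yaw 109.0 F [-2.3  0.6  2.5] w 10.1
dx dy dz [26.11  7.18  0.09] a [0.001 0.001 0.001] dist cm 27.1 q6~ -1.41 q6now -2.16
```

Call:
send_rows([
  {"gripper": 1, "dx": 0.3, "dy": 0.1, "dz": 0, "ax": 0, "ay": 0, "az": 0},
  {"gripper": 1, "dx": 1.1, "dy": 0.3, "dz": 0, "ax": 0, "ay": 0, "az": 0},
  {"gripper": 1, "dx": 2.4, "dy": 0.7, "dz": 0, "ax": 0, "ay": 0, "az": 0},
  {"gripper": 1, "dx": 4.1, "dy": 1.1, "dz": 0, "ax": 0, "ay": 0, "az": 0},
  {"gripper": 1, "dx": 6, "dy": 1.7, "dz": 0, "ax": 0, "ay": 0, "az": 0},
  {"gripper": 1, "dx": 8, "dy": 2.2, "dz": 0, "ax": 0, "ay": 0, "az": 0},
  {"gripper": 1, "dx": 10, "dy": 2.7, "dz": 0, "ax": 0, "ay": 0, "az": 0},
  {"gripper": 1, "dx": 11.7, "dy": 3.2, "dz": 0, "ax": 0, "ay": 0, "az": 0},
  {"gripper": 1, "dx": 12.7, "dy": 3.5, "dz": 0, "ax": 0, "ay": 0, "az": 0},
  {"gripper": 1, "dx": 13, "dy": 3.6, "dz": 0, "ax": 0, "ay": 0, "az": 0},
])

```text
time_s: 43.7
tool_pos: [0.4567, 0.1034, 0.2532]
tcp_rot: [[-0.328, 0.945, 0.001], [0.945, 0.328, -0.002], [-0.002, 0.0, -1.0]]
contact_force: [-0.5, -5.3, 3.3]
width: 0.11
```

```bash
python3 plan.py .4484 .2385 .0725 109
python3 - <<'E'
from h import *
c=cam("side"); crop(c,150,90,350,290,3,"s25.png")
E
```

```text
t 43.7 gp [0.4569 0.1031 0.0732] yaw 109.2 F [-0.5 -5.3  3.3] w 10.4
dx dy dz [13.03  3.65  0.04] a [0.    0.002 0.003] dist cm 13.5 q6~ -1.41 q6now -1.87
```

View pics/s25.png

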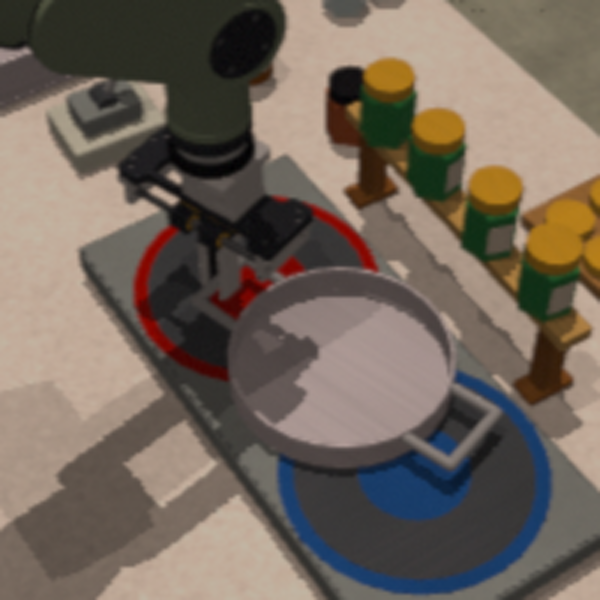

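Call:
send_rows([
  {"gripper": 1, "dx": 0.3, "dy": 0.1, "dz": 0, "ax": 0, "ay": 0, "az": 0},
  {"gripper": 1, "dx": 1.1, "dy": 0.3, "dz": 0, "ax": 0, "ay": 0, "az": 0},
  {"gripper": 1, "dx": 2.4, "dy": 0.7, "dz": 0, "ax": 0, "ay": 0, "az": 0},
  {"gripper": 1, "dx": 4.1, "dy": 1.1, "dz": 0, "ax": 0, "ay": 0, "az": 0},
  {"gripper": 1, "dx": 6, "dy": 1.7, "dz": 0, "ax": 0, "ay": 0, "az": 0},
  {"gripper": 1, "dx": 8, "dy": 2.2, "dz": 0, "ax": 0, "ay": 0, "az": 0},
  {"gripper": 1, "dx": 10, "dy": 2.7, "dz": 0, "ax": 0, "ay": 0, "az": 0},
  {"gripper": 1, "dx": 11.7, "dy": 3.2, "dz": 0, "ax": 0, "ay": 0, "az": 0},
  {"gripper": 1, "dx": 12.8, "dy": 3.6, "dz": 0, "ax": 0, "ay": 0, "az": 0},
  {"gripper": 1, "dx": 13.1, "dy": 3.7, "dz": 0, "ax": 0, "ay": 0, "az": 0},
])

```text
time_s: 44.75
tool_pos: [0.4488, 0.2396, 0.2532]
tcp_rot: [[-0.328, 0.945, 0.001], [0.945, 0.328, -0.002], [-0.002, -0.0, -1.0]]
contact_force: [-0.5, -7.0, 5.3]
width: 0.107
```

```bash
python3 plan.py .4484 .2385 .0725 109
python3 - <<'E'
from h import *
c=cam("side"); crop(c,150,90,350,290,3,"s26.png")
c=cam("top"); crop(c,150,110,330,250,4,"t26.png")
E
```

```text
t 44.75 gp [0.4489 0.2392 0.0732] yaw 109.2 F [-0.5 -7.   5.3] w 10.1
dx dy dz [-0.09 -0.07  0.07] a [-0.     0.002  0.003] dist cm 0.1 q6~ -1.41 q6now -1.58
```

View pics/t26.png

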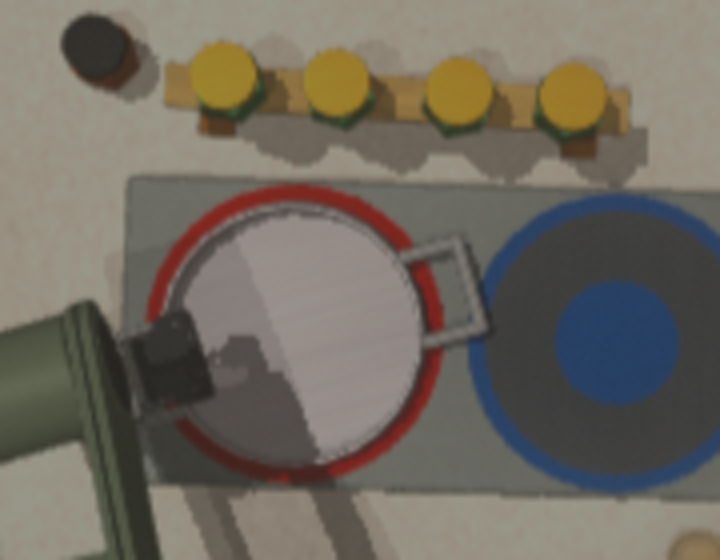

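The pan sits centred inside the red ring: ring rows 184–483, pan rows 202–467. Release and lift away.

Call:
send_rows([
  {"gripper": 0.8, "dx": 0, "dy": 0, "dz": 0, "ax": 0, "ay": 0, "az": 0},
  {"gripper": 0.65, "dx": 0, "dy": 0, "dz": 0, "ax": 0, "ay": 0, "az": 0},
  {"gripper": 0.6, "dx": 0, "dy": 0, "dz": 0, "ax": 0, "ay": 0, "az": 0},
  {"gripper": 0.6, "dx": 0, "dy": 0, "dz": 0, "ax": 0, "ay": 0, "az": 0},
  {"gripper": 0.6, "dx": 0, "dy": 0, "dz": -0.5, "ax": 0, "ay": 0, "az": 0},
  {"gripper": 0.6, "dx": 0, "dy": 0, "dz": -2, "ax": 0, "ay": 0, "az": 0},
  {"gripper": 0.6, "dx": 0, "dy": 0, "dz": -5, "ax": 0, "ay": 0, "az": 0},
  {"gripper": 0.6, "dx": 0, "dy": 0, "dz": -9, "ax": 0, "ay": 0, "az": 0},
  {"gripper": 0.6, "dx": 0, "dy": 0, "dz": -13, "ax": 0, "ay": 0, "az": 0},
  {"gripper": 0.6, "dx": 0, "dy": 0, "dz": -16, "ax": 0, "ay": 0, "az": 0},
])

```text
time_s: 45.85
tool_pos: [0.4488, 0.2396, 0.4164]
tcp_rot: [[-0.327, 0.945, 0.004], [0.945, 0.327, 0.001], [-0.0, 0.004, -1.0]]
contact_force: [0.6, -0.1, -0.5]
width: 0.4
```

```bash
python3 plan.py .30 .25 .26 109
```

```text
t 45.85 gp [0.4495 0.2398 0.2364] yaw 109.1 F [ 0.6 -0.1 -0.5] w 37.6
dx dy dz [  5.85 -13.71  -2.41] a [0.004 0.    0.002] dist cm 15.1 q6~ -1.21 q6now -1.58
```

Call:
send_rows([
  {"gripper": 0.6, "dx": 0.8, "dy": -2, "dz": -0.4, "ax": 0, "ay": 0, "az": 0},
  {"gripper": 0.6, "dx": 1.8, "dy": -4, "dz": -0.8, "ax": 0, "ay": 0, "az": 0},
  {"gripper": 0.6, "dx": 2.8, "dy": -6.5, "dz": -1.2, "ax": 0, "ay": 0, "az": 0},
  {"gripper": 0.6, "dx": 3.8, "dy": -9, "dz": -1.6, "ax": 0, "ay": 0, "az": 0},
  {"gripper": 0.6, "dx": 4.8, "dy": -11.5, "dz": -2, "ax": 0, "ay": 0, "az": 0},
  {"gripper": 0.6, "dx": 5.8, "dy": -13.7, "dz": -2.4, "ax": 0, "ay": 0, "az": 0},
  {"gripper": 0.6, "dx": 5.8, "dy": -13.7, "dz": -2.4, "ax": 0, "ay": 0, "az": 0},
  {"gripper": 0.6, "dx": 5.8, "dy": -13.7, "dz": -2.4, "ax": 0, "ay": 0, "az": 0},
  {"gripper": 0.6, "dx": 5.8, "dy": -13.7, "dz": -2.4, "ax": 0, "ay": 0, "az": 0},
  {"gripper": 0.6, "dx": 5.8, "dy": -13.7, "dz": -2.4, "ax": 0, "ay": 0, "az": 0},
])

```text
time_s: 46.85
tool_pos: [0.3011, 0.2495, 0.4397]
tcp_rot: [[-0.327, 0.945, 0.004], [0.945, 0.327, 0.001], [-0.001, 0.004, -1.0]]
contact_force: [0.2, 0.4, 0.3]
width: 0.396
```

```bash
python3 plan.py
python3 - <<'E'
from h import *
c=cam("side"); crop(c,130,60,390,290,3,"s27.png")
c=cam("top"); crop(c,100,100,360,260,3,"t27.png")
H=hsv(c); h,s,v=[H[...,i].astype(int) for i in range(3)]
red=((h<6)|(h>174))&(s>150)&(v>50)
for a,ce,m in blobs(red,12):
    if ce[0]<140: print("ball",a,ce,pt(c,*ce,.105).round(4))
E
```

```text
t 46.85 gp [0.3017 0.2496 0.2597] yaw 109.1 F [0.2 0.4 0.3] w 37.2
ball 34 [123.32352941 181.41176471] [0.5207 0.4022 0.105 ]
```

View pics/s27.png

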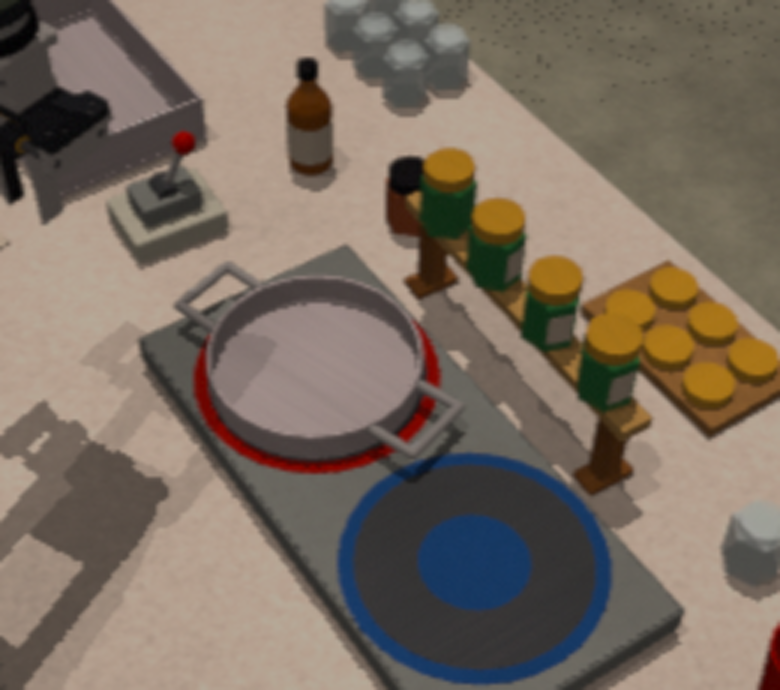

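View pics/t27.png

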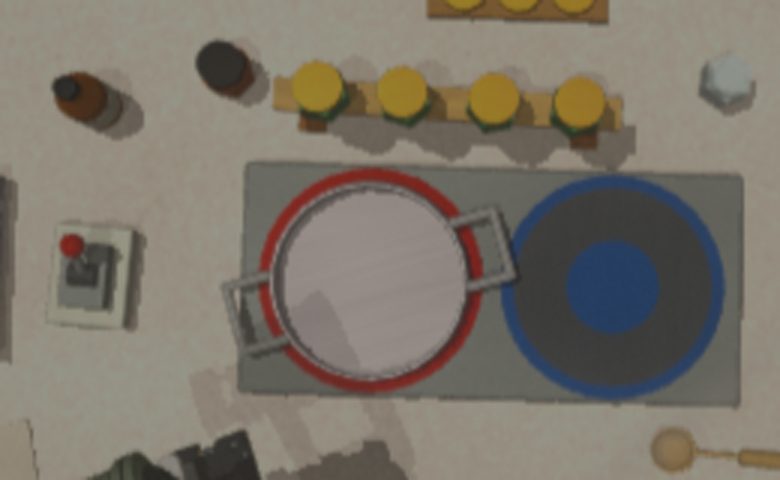

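Pan, jars, lever and bystanders all look right, and the arm is clear. Handing in.

```bash
python3 -c "
from cell import manip
print(manip.finish_job())"
```

```text
the job is handed in; nothing more can be done
None
```

The job is handed in at about 47 s, with every step done in order; no verdict was reported. I pushed the lever over, slid the pan with its four jars onto the blue mark, stood all four jars on the rail and slid the empty pan back to the red mark. The pan was knocked a few centimetres aside while I was placing the third jar, so I measured again before taking the last jar and before sliding the pan back.

**Last checks:**
- **Pan:** in both cameras it sits evenly inside the red ring, within a few millimetres by eye.
- **Jars:** all four stand upright and released. Their lids measured within about 3 mm of the rail's centre line, apart from the fourth jar in the side view. There its lid merged with the gold lids behind, so I have no side reading for it.
- **Bystanders and robot:** no bystander looks moved. The arm is clear of everything.

**Disagreements:**
- **Cameras:** they differed by 3–7 mm in y, so I mostly used the average of the two.
- **Lever:** this is the least certain result. I pushed it until the force rose to 21 N with almost no further movement, so I took it to be at its stop. The ball's travel alone gives only about 0.88 rad, close to the 0.85 limit and within my measuring error. It has not moved since.

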